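# Push soaps out of mould tubes and stack the curing trays

## Robot

A 7-joint arm with a two-finger parallel gripper is mounted at the origin on the work surface. World frame = base frame: x ahead of the robot, y to its left, z up, the work surface at z = 0. Lengths are in m, angles in rad, forces in N, time in s.
With the tool pointing down it reaches from about 0.4 to 0.85 m from the base axis. Payload 10.4 kg.
Tool frame: the origin (TCP) lies between the finger pads; the fingertips stand 8 mm ahead of it and the grasp point (between the pads) lies 11 mm behind it; z points along the fingers, x is the direction in which the jaws open and shut, and the axes are right-handed (so a half turn about z gives the same grasp; the last joint's range is limited). The gripper opens to 87 mm and grips with 3 to 60 N. Pads are 19 mm wide; open, the fingers measure 117 mm over their backs; the gripper's body (75 mm by 190 mm) begins 51 mm behind the grasp point.
Start: joints at [-1.36, 0.332, -0.065, 1.46, 0.022, 1.35, -0.088], TCP at [0.145, 0.608, 0.231] pointing down, gripper open.
Joint ranges: [-2.6, 2.6], [-0.5, 2.12], [-1.47, 1.34], [0.16, 2.42], [-1.27, 4.41], [0.06, 2.06], [-2.6, 2.6]. Speed limits (rad/s): [2.22, 2.22, 2.79, 2.79, 3.14, 3.14, 3.14].

## Interface

Orientations are given as a unit quaternion [x, y, z, w].
In Python, from bench import r, viewer gives the robot as it stands.
- The arm moves only by the tool apply_moves, never from a script. Its argument "increments" is a list of rows, each an object with "grip": the closure in counts, from 0 (fully open) to 255 (shut); "xyz": the shift along the tool's x, y, z in mm, a list of three; "rotation": the turn, a rotation vector about the tool's x, y, z in degrees, a list of three. A call has 1 to 5 rows; each row is the pose to reach, as a shift and turn from the pose measured when the call began, along the tool's axes at that moment; what a row does not reach only later rows make up. A row lasts 1/8 s, in which the tool goes at most 62.5 mm and 10.7 degrees, less where a joint would pass 70% of its speed; a pose out of reach is approached as far as the arm can. A call with a gripper value outside its range is refused whole. The fingers move at their own pace and stop on an object; "squeeze" is the grip in N (left out, the last holds). Time passes only in rows, so rows that repeat a pose let the fingers close. It gives the time, the measured TCP pose, the force and the opening at its end, in the units of the state.
- r.read_state(): the state, without advancing time (a new reading comes with each control period).
- viewer.camera(name): name is "scene" or "top" or "wrist"; returns a dict with "img" (420x560x3 uint8, blue, green, red), "range_z" (420x560 float32, m along the optical axis (not along the pixel's ray), 0 where there is no reading), "vertical_fov" (degrees; the focal length in pixels is half the picture's height over the tangent of half this angle, whatever the lens; pixels are square), "cx", "cy" (the principal point, pixels), "D" ([k1, k2, p1, p2, k3] as OpenCV has them; the pictures are not rectified), "rvec" (rotation vector, rad) and "tvec" (3), from world to camera coordinates, as OpenCV has them. Camera axes: x right, y down, z forward; pixel columns grow to the right and rows downward; lengths in m; the calibration is good to about 2 mm. A picture is of the moment at which its call begins.
- r.close_job(): hands the job in, once; it reports no verdict.
The state is a dict: "time": time; "joint_positions": joint angles; "joint_vel": joint speeds; "joint_torque": joint torques, N m; "ee_pos": TCP position; "eef_rot": TCP orientation; "ft_force": force on the tool from outside, world axes, zero at the start; "torque": the same for the moment, N m; "width": finger opening in m.
Only numpy, scipy, OpenCV 4.12 (cv2) and the standard library are available. Lean on these libraries where they do the work, as an engineer would, in place of code of your own. Each camera call takes 0.05 s, during which the arm holds its last target.

## Task

Use the dowel to push every soap bar that is stuck in a mould tube out of the tube's far end (do not touch a soap with the fingers while it is still in its tube). Then lay all the soaps flat and side by side, same side up as they come out, on the floor of the lower curing tray, lay the dowel back flat in its steel dish, and only when all soaps lie there set the upper tray on the lower one so that its four lugs drop fully into the sockets. Leave the other things on the counter where they are.

Things in the scene. Friction and masses are not known exactly. Their poses are not given: they have to be found in the camera images.
- rack: Fixed grey and clear plastic rack of three parallel soap-mould tubes, open at both ends, along its y axis. Origin: on the counter under the middle of the centre tube, z up. Tube centre lines at x = -75, 0, +75 mm, tubes from y = -45 to +45 mm, top at 62 mm. The dowel goes in at the +y end; soap comes out at the -y (far) end.
- tube_1 (a point): Middle of the rack's tube at x = -75 mm, 36.5 mm above the counter. Each tube: bore 44 mm wide (x), floor at z = 20 mm, roof at z = 53 mm with a 16 mm sight slot along it, walls 5 mm.
- tube_2 (a point): Middle of the rack's centre tube. In each tube's roof a sprung steel tongue (y = -20 to +20 mm) presses on the soap with 6 N, so it is stuck: some 6 to 14 N push it along. In an empty tube the tongue hangs down to z = 48 mm.
- tube_3 (a point): Middle of the rack's tube at x = +75 mm.
- landing (a point): On the landing ledge beyond the far end of the centre tube (rack y = -90 mm). Each tube has such a ledge, 26 mm wide, level with the tube floor (z = 20 mm), from rack y = -45 to -135 mm: the soap slides out flat onto it, overhanging 7 mm on each side.
- dowel: Wooden push dowel, 0.12 kg, lying in the steel dish at the start. Origin: under the middle of its squared grip, z up; grip 60 mm long (x -30 to +30), 24 mm wide (y), 22 mm high (z 0 to 22). A round rod, diameter 20 mm, axis at z = 11 mm, runs from the grip to the tip at x = +140 mm. Balance point near x = +22 mm.
- dowel_tip (a point): Centre of the flat end of the dowel's rod.
- dish: Fixed oblong stainless steel dish, 220 mm (x) by 110 mm (y), 12 mm high, walls and floor 4 mm thick. Origin: centre of its underside. The dowel's place.
- lower_tray: Lower wooden curing tray, fixed. Origin: centre of its underside. 220 mm (x) by 130 mm (y), floor top at z = 6 mm, lip to 12 mm; corner posts 22 mm square at x = +-99, y = +-54 mm, tops at z = 56 mm, each with a socket 14 mm square, 13 mm deep. Holds three soaps side by side along x, their length along y. Either tray may stand nearer the rack.
- upper_tray: Loose upper wooden tray with a carrying bar, 0.35 kg, 220 mm (x) by 130 mm (y). Origin: centre, at the level of its lug tips. Round corner lugs, 10 mm diameter, tapered, at x = +-99, y = +-54 mm, z 0 to 10 mm; board z 10 to 15, rim to 23 mm. It stands on its lugs. Seated on the lower tray, either way round, its origin is 46 mm above that tray's.
- upper_grip (a point): Middle of the upper tray's carrying bar, 69 mm above the tray's origin. The bar lies along the tray's x, 100 mm long, 18 mm wide (y), z 62 to 76 mm, on two feet at x = +-44 mm.
- soap_1: Cream-coloured soap bar 40 mm (x) by 70 mm (y) by 30 mm (z), 0.1 kg, that starts stuck in the rack tube at x = -75 mm (nearest the robot); absent in some starts. Origin: centre of its underside, z up.
- soap_2: Cream-coloured soap bar 40 mm (x) by 70 mm (y) by 30 mm (z), 0.1 kg, that starts stuck in the rack tube at x = 0 (centre); absent in some starts. Origin: centre of its underside, z up.
- soap_3: Cream-coloured soap bar 40 mm (x) by 70 mm (y) by 30 mm (z), 0.1 kg, that starts stuck in the rack tube at x = +75 mm (farthest from the robot); absent in some starts. Origin: centre of its underside, z up.
- floss_box: Bystander, to be left where it is: flat green plastic floss box 55 x 65 x 22 mm, beyond the rack; farther out (x about 0.8 m and more) stand a fixed glass cup, an electric toothbrush 210 mm high and a lotion bottle; origin at the centre of its underside.
- soap_dish: Bystander, to be left where it is: round stainless steel soap dish, 110 mm wide, 25 mm high, empty, beyond the trays; origin at the centre of its underside.
- cream_jar: Bystander, to be left where it is: cream jar with metal cap, 64 mm wide, 45 mm high, beyond the dish and rack; origin at the centre of its underside.

How it is judged:
By the outcome, as a careful person would: the job done as asked, in the order asked, and still so for the second after the job is handed in, with the robot touching nothing.
Of soap_1, soap_2, soap_3 only 2 to 3 are there at a start; the rules pass over those that are not, and their reading is None.
At some moment in a run one of dowel, upper_tray may be knocked a few centimetres aside while the robot is not near it.
It also fails if it takes over 210 s, if anything falls off the work surface, if the arm or the gripper's body presses on something with over 40 N, if the wrist force passes 120 N, or if a joint passes its speed limit or range.

## Working session

There is one attempt and no reset: what is moved stays moved. The work goes in short steps, Python scripts to look and compute and a tool call to move; the robot and the scene stay as the last step left them, time stands still between calls to the robot, and variables do not carry over. Pictures are saved under pics/ and viewed, and the job is handed in when it is done.

Besides the shell and the picture viewer there is one more tool, called after ">>>" as name(argument=value, ...) on one line, values as JSON. apply_moves: Moves the arm, as the interface text tells. Its arguments: {"type":"object","properties":{"increments":{"type":"array","items":{"type":"object","properties":{"grip":{"type":"number"},"xyz":{"type":"array","items":{"type":"number"}},"rotation":{"type":"array","items":{"type":"number"}}}}},"squeeze":{"type":"number"}},"required":["increments"]}

```bash
ls; mkdir -p pics
python3 - <<'E'
from bench import r, viewer
import cv2
print(r.read_state())
for n in ("scene","top","wrist"):
    c=viewer.camera(n); cv2.imwrite(f"pics/{n}0.png",c["img"])
    print(n,{k:v for k,v in c.items() if k not in("img","range_z")})
E
```

```text
pics
{'time': 0.0, 'joint_positions': array([-1.35959055,  0.33285998, -0.06470676,  1.46091716,  0.02158351,
        1.34988375, -0.08849017]), 'joint_vel': array([-0.00023353, -0.00021685,  0.0002127 ,  0.00104665, -0.00091977,
       -0.0008039 ,  0.00025014]), 'joint_torque': array([-6.85408140e-04, -6.23263407e+01,  2.42640590e-02, -3.89885581e+01,
       -6.12264290e-02,  4.01084963e-02,  1.68789197e-04]), 'ee_pos': array([0.14471222, 0.60764494, 0.2297729 ]), 'eef_rot': array([ 7.84744755e-01,  6.19818682e-01, -5.24924807e-04,  4.42834454e-04]), 'ft_force': array([-0.08496285,  0.22936549,  0.43028636]), 'torque': array([-0.0059691 ,  0.03274984, -0.00010955]), 'width': 0.08700561067807093}
scene {'vertical_fov': 51.92787721311839, 'cx': 282.63693532373907, 'cy': 206.70513009323898, 'D': array([0.01996861, 0.        , 0.        , 0.        , 0.        ]), 'rvec': array([ 1.44227475,  2.20003264, -0.81292806]), 'tvec': array([ 0.23331056, -0.37865127,  1.38758398])}
top {'vertical_fov': 46.157200273926435, 'cx': 284.3852721147574, 'cy': 209.9092423092998, 'D': array([-0.02715295,  0.        ,  0.        ,  0.        ,  0.        ]), 'rvec': array([ 2.19565783, -2.15328907,  0.05324689]), 'tvec': array([0.0300252 , 0.58593453, 1.17119597])}
wrist {'vertical_fov': 67.8573110113965, 'cx': 277.45208682446366, 'cy': 212.7945893722232, 'D': array([-0.07314119,  0.        ,  0.        ,  0.        ,  0.        ]), 'rvec': array([-2.27085331, -1.79236614, -0.26724286]), 'tvec': array([-0.62335418, -0.03593716,  0.39185797])}
```

View pics/scene0.png

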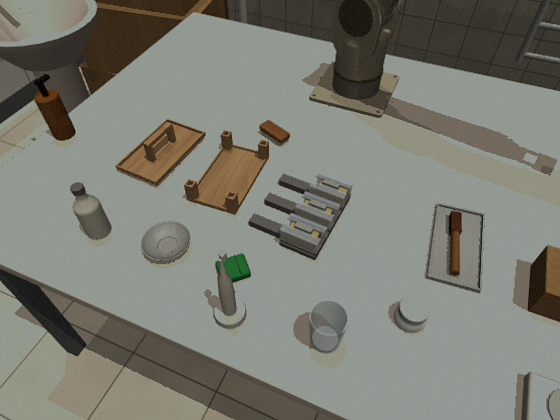

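View pics/top0.png

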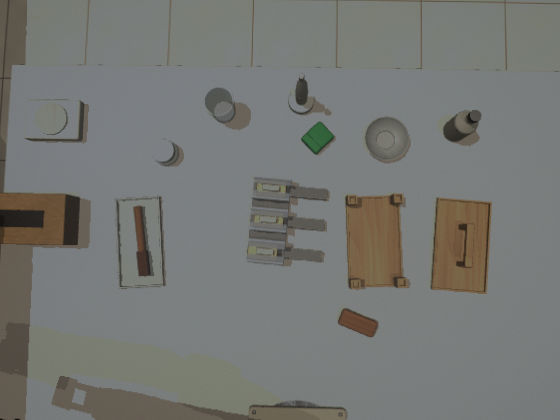

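View pics/wrist0.png

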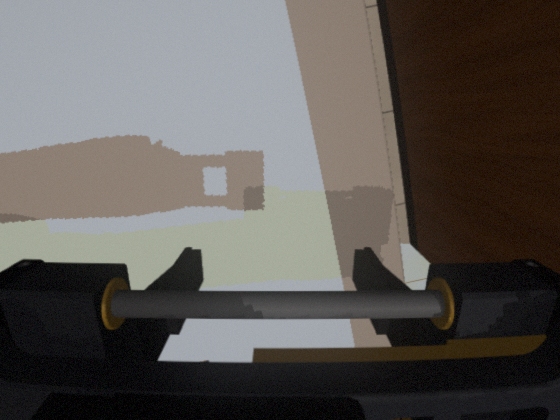

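```bash
cat > h.py <<'E'
import numpy as np, cv2, json
from bench import r, viewer
from scipy.spatial.transform import Rotation as R
def cam(n,save=None):
    c=viewer.camera(n); im=c["img"]; h=im.shape[0]
    f=h/2/np.tan(np.radians(c["vertical_fov"])/2)
    c["K"]=np.array([[f,0,c["cx"]],[0,f,c["cy"]],[0,0,1.]]); c["R"]=cv2.Rodrigues(np.array(c["rvec"]))[0]
    c["t"]=np.array(c["tvec"]); c["C"]=-c["R"].T@c["t"]
    if save: cv2.imwrite("pics/"+save+".png",im)
    return c
def rays(c,uv):
    uv=np.asarray(uv,float).reshape(-1,1,2)
    p=cv2.undistortPoints(uv,c["K"],c["D"]).reshape(-1,2)
    return np.c_[p,np.ones(len(p))]
def plane(c,uv,z):
    d=rays(c,uv)@c["R"]; s=(z-c["C"][2])/d[:,2]
    return c["C"]+d*s[:,None]
def cloud(c):
    h,w=c["range_z"].shape
    g=np.stack(np.meshgrid(np.arange(w),np.arange(h)),-1).reshape(-1,2)
    P=rays(c,g)*c["range_z"].reshape(-1,1)
    W=(P-c["t"])@c["R"]; W[c["range_z"].reshape(-1)==0]=np.nan
    return W.reshape(h,w,3)
def proj(c,P):
    return cv2.projectPoints(np.asarray(P,float).reshape(-1,1,3),np.array(c["rvec"]),c["t"],c["K"],c["D"])[0].reshape(-1,2)
def crop(im,x0,y0,x1,y1,s,name):
    cv2.imwrite("pics/"+name+".png",cv2.resize(im[y0:y1,x0:x1],None,fx=s,fy=s,interpolation=cv2.INTER_CUBIC))
def st():
    s=r.read_state(); Rm=R.from_quat(s["eef_rot"]); return s,Rm
def togo(p,yawdeg=None):
    """shift in tool axes (mm) to TCP p; rot vec (deg) to tool-down with tool x at yaw"""
    s,Rm=st(); d=Rm.inv().apply(np.array(p)-s["ee_pos"])*1000
    out=[np.round(d,1)]
    if yawdeg is not None:
        a=np.radians(yawdeg); X=np.array([np.cos(a),np.sin(a),0]);Z=np.array([0,0,-1.]);Y=np.cross(Z,X)
        T=R.from_matrix(np.c_[X,Y,Z]); out.append(np.round((Rm.inv()*T).as_rotvec(degrees=True),2))
    return out
def yaw():
    s,Rm=st(); x=Rm.as_matrix()[:,0]; z=Rm.as_matrix()[:,2]; return np.degrees(np.arctan2(x[1],x[0])),z
E
python3 - <<'E'
from h import *
c=cam("top"); W=cloud(c); print("cam",c["C"])
def show(n,u,v): print(n,u,v,np.round(W[v,u],4))
for n,u,v in [("table",200,300),("dish floor",150,215),("grip",143,262),("rod",140,225),("lowtray floor",373,240),("post",352,201),("post",398,199),("post",356,284),("post",401,282),("bar",471,245),("uboard",445,245),("tube3",265,180),("tube1",262,244),("ledge",310,193)]: show(n,u,v)
crop(c["img"],90,170,340,300,3.2,"t_left"); crop(c["img"],330,180,510,345,4,"t_right")
E
```

```text
cam [0.50089738 0.01432458 1.21029641]
table 200 300 [0.3627 0.2429 0.0041]
dish floor 150 215 [0.5675 0.3731 0.0063]
grip 143 262 [0.4526 0.3798 0.0263]
rod 140 225 [0.5418 0.3921 0.0219]
lowtray floor 373 240 [ 0.517  -0.1752  0.0067]
post 352 201 [ 0.6078 -0.1189  0.0443]
post 398 199 [ 0.6144 -0.2272  0.0461]
post 356 284 [ 0.4129 -0.1302  0.0456]
post 401 282 [ 0.4194 -0.236   0.0419]
bar 471 245 [ 0.5089 -0.388   0.0767]
uboard 445 245 [ 0.5081 -0.3465  0.0178]
tube3 265 180 [0.6527 0.0878 0.0561]
tube1 262 244 [0.5018 0.0913 0.0572]
ledge 310 193 [ 0.6275 -0.0198  0.0212]
```

View pics/t_left.png

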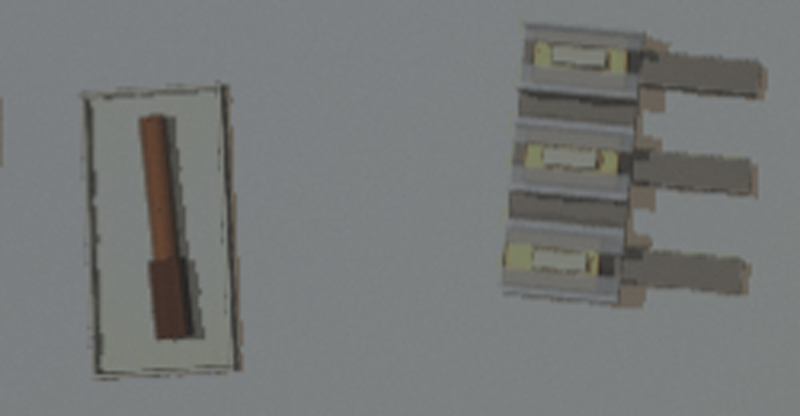

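View pics/t_right.png

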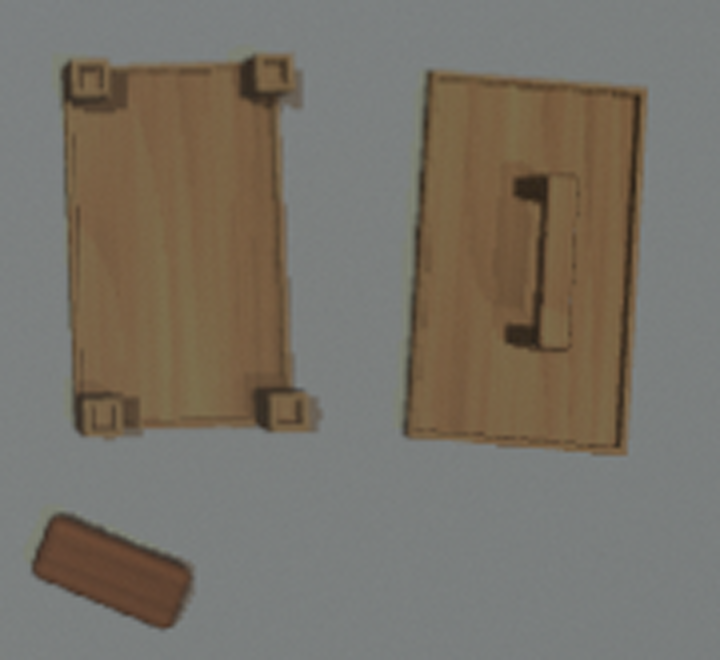

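Run:
```python
from h import *
c=cam("top"); im=c["img"].astype(int)
b,g,rr=im[...,0],im[...,1],im[...,2]
hsv=cv2.cvtColor(c["img"],cv2.COLOR_BGR2HSV)
def rect(mask,box,z,name):
    m=np.zeros(mask.shape,np.uint8); x0,y0,x1,y1=box; m[y0:y1,x0:x1]=mask[y0:y1,x0:x1]
    m=cv2.morphologyEx(m,cv2.MORPH_OPEN,np.ones((2,2)))
    cs,_=cv2.findContours(m,cv2.RETR_EXTERNAL,cv2.CHAIN_APPROX_NONE)
    k=max(cs,key=cv2.contourArea); P=plane(c,k.reshape(-1,2),z)[:,:2]
    (cx,cy),(w,h),a=cv2.minAreaRect((P*1000).astype(np.float32)); print(name,round(cx,1),round(cy,1),"size",round(w,1),round(h,1),"ang",round(a,2),len(k))
red=((rr-b>35)).astype(np.uint8)
print(np.unique(red[200:280,120:160],return_counts=True), im[262,143],im[225,140],im[240,373],im[193,310])
rect(red,(120,195,165,285),.015,"dowel")
wood=((rr-b>25)).astype(np.uint8)
rect(wood,(425,190,500,300),.023,"upper")
rect(wood,(335,185,412,292),.03,"lower rough")
W=cloud(c); Z=W[...,2]
for nm,bx in (("l3",(294,183,330,203)),("l2",(293,213,328,235)),("l1",(289,243,326,266))):
    mm=((Z>.012)).astype(np.uint8); rect(mm,bx,.02,nm)
mm=(Z>.045).astype(np.uint8)
for nm,bx in (("t3",(245,170,296,204)),("t2",(245,204,296,236)),("t1",(240,236,290,270)),("bar",(455,210,485,280))): rect((Z>.04).astype(np.uint8),bx,.062 if nm!="bar" else .076,nm)
for nm,bx in (("p1",(343,192,362,212)),("p2",(388,190,409,209)),("p3",(346,274,367,294)),("p4",(391,272,412,294))): rect((Z>.03).astype(np.uint8),bx,.056,nm)
```

```text
(array([0, 1], dtype=uint8), array([3009,  191])) [43 49 65] [48 62 86] [ 68  96 121] [85 89 91]
dowel 531.0 395.4 size 105.9 10.8 ang 8.08 90
upper 506.2 -386.6 size 131.4 220.4 ang 86.33 306
lower rough 511.7 -176.0 size 224.2 128.9 ang 2.7 300
l3 626.6 -22.7 size 80.9 26.9 ang 86.05 85
l2 552.0 -19.5 size 76.4 26.0 ang 85.89 81
l1 477.4 -12.6 size 79.2 25.9 ang 85.76 85
t3 632.7 71.3 size 89.4 55.1 ang 85.76 132
t2 558.8 76.7 size 89.9 54.2 ang 85.95 133
t1 484.4 82.1 size 89.8 53.7 ang 85.98 132
bar 507.8 -380.2 size 29.6 99.7 ang 86.32 110
p1 609.1 -119.8 size 23.6 23.5 ang 1.05 38
p2 614.6 -226.4 size 21.2 26.1 ang 1.06 38
p3 412.5 -129.0 size 20.7 23.3 ang 1.18 37
p4 418.1 -236.5 size 23.0 25.6 ang 1.14 38
```

Run:
```python
from h import *
print(yaw(), togo([0.455,0.385,0.22],98))
```

```text
(np.float64(76.6062545983222), array([-9.05287979e-05, -6.31745773e-04, -9.99999796e-01])) [array([-144.9,  353.4,   10.3]), array([ -0.  ,   0.04, -21.39])]
```

>>> apply_moves(increments=[{"xyz": [-145,353,10],"rotation": [0,0,-21.4],"grip": 0},{"xyz": [-145,353,10],"rotation": [0,0,-21.4],"grip": 0},{"xyz": [-145,353,10],"rotation": [0,0,-21.4],"grip": 0},{"xyz": [-145,353,10],"rotation": [0,0,-21.4],"grip": 0},{"xyz": [-145,353,10],"rotation": [0,0,-21.4],"grip": 0}])

```text
time: 0.88
ee_pos: [0.3959, 0.427, 0.2224]
eef_rot: [0.656, 0.755, -0.0, 0.0]
ft_force: [0.9, 0.5, 0.3]
width: 0.0867
```

Run:
```python
from h import *
print(yaw(), togo([0.455,0.385,0.22],98), st()[0]["time"])
```

```text
(np.float64(98.00922225340871), array([ 6.79936946e-05, -2.30784856e-04, -9.99999971e-01])) [array([-49.8,  52.7,   2.4]), array([0.  , 0.01, 0.01])] 0.875
```

>>> apply_moves(increments=[{"xyz": [-50,53,2],"rotation": [0,0,0],"grip": 100},{"xyz": [-50,53,2],"rotation": [0,0,0],"grip": 100},{"xyz": [-50,53,2],"rotation": [0,0,0],"grip": 100}])

```text
time: 1.25
ee_pos: [0.4556, 0.3845, 0.2202]
eef_rot: [0.657, 0.754, -0.0, 0.0]
ft_force: [-0.4, 0.4, -0.4]
width: 0.0647
```

Run:
```python
from h import *
print(st()[0]["width"],togo([0.455,0.385,0.22],98))
c=cam("wrist","w1"); print(c["C"], proj(c,[[.45,.38,.026],[.52,.39,.02],[.455,.385,.2]]))
```

```text
0.06468566849022972 [array([ 0.6, -0.5,  0.2]), array([-0.02,  0.02, -0.07])]
[0.37572789 0.37283618 0.37377817] [[275.32101026 185.51731028]
 [275.74810818 241.33740042]
 [279.96047531 254.81165327]]
```

View pics/w1.png

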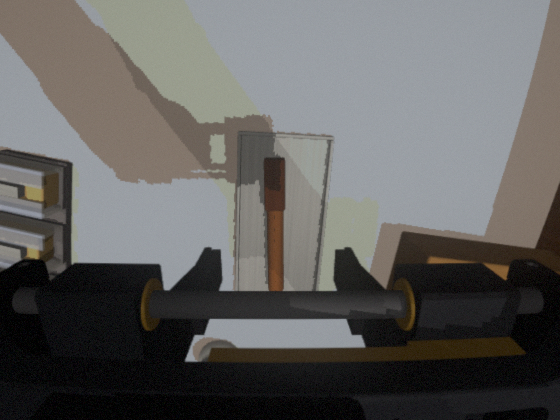

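Run:
```python
from h import *
def fit(c,box,thr,zz):
    im=c["img"].astype(int); m=((im[...,2]-im[...,0]>thr)).astype(np.uint8)
    M=np.zeros_like(m); x0,y0,x1,y1=box; M[y0:y1,x0:x1]=m[y0:y1,x0:x1]
    cs,_=cv2.findContours(M,cv2.RETR_EXTERNAL,cv2.CHAIN_APPROX_NONE); k=max(cs,key=cv2.contourArea)
    P=plane(c,k.reshape(-1,2),zz)[:,:2]*1000
    print(cv2.boundingRect(k), cv2.minAreaRect(P.astype(np.float32)))
c=cam("wrist"); im=c["img"]
print(im[170,270],im[185,275],im[230,276],im[185,250]); 
fit(c,(255,150,300,208),12,.026); fit(c,(255,215,300,285),12,.018)
W=cloud(c); print(W[185,275],W[165,275],W[240,276])
c=cam("top"); W=cloud(c); print(c["img"][262,143],c["img"][262,135])
fit(c,(130,195,155,280),12,.018); fit(c,(130,252,155,280),10,.026); fit(c,(130,195,155,248),12,.018)
```

```text
[33 37 50] [32 39 55] [ 44  71 109] [126 131 133]
(263, 160, 22, 48) ((447.2799072265625, 379.123046875), (54.59855651855469, 23.981586456298828), 7.257661819458008)
(265, 215, 19, 70) ((532.3485107421875, 391.4664001464844), (93.2122573852539, 21.643217086791992), 8.168790817260742)
[0.44827612 0.38090246 0.0256131 ] [0.42579172 0.37778691 0.02511624] [0.51509426 0.3913441  0.02455969]
[33 39 48] [33 36 35]
(133, 205, 14, 59) ((519.4871826171875, 393.8005065917969), (143.0151824951172, 20.908084869384766), 8.271618843078613)
(141, 252, 7, 23) ((450.45684814453125, 376.0127258300781), (54.37873840332031, 11.295415878295898), 8.68453598022461)
(133, 205, 12, 43) ((538.85595703125, 396.6163024902344), (103.87043762207031, 20.908084869384766), 8.271617889404297)
```

Run:
```python
from h import *
c=cam("wrist"); print(st()[0]["width"],st()[0]["time"])
print(plane(c,[[236,185],[240,185],[262,185],[286,185],[320,185],[328,185],[332,185]],.012)[:,:2])
print(c["img"][185,230:345].sum(1))
```

```text
0.05455905679767745 1.45
[[0.45697087 0.33631425]
 [0.45630772 0.34101085]
 [0.45265292 0.36679098]
 [0.44864493 0.39486395]
 [0.44291021 0.43467898]
 [0.44154833 0.44407412]
 [0.44086531 0.44877749]]
[459 454 449 339 260 249 249 244 260 379 396 393 390 395 408 396 394 396
 385 389 385 398 406 406 402 393 385 277 255 250 262 237 146 128 134 131
 130 127 136 119 132 127 119 131 135 122 137 135 125 128 142 160 211 391
 410 418 427 412 407 418 413 402 412 420 417 414 423 429 434 435 425 420
 429 436 433 435 432 433 423 442 464 473 470 462 473 468 467 472 464 451
 386 329 293 230 294 426 447 423 478 482 489 490 482 488 483 490 484 490
 489 486 483 491 479 492 483]
```

Run:
```python
from h import *
print(togo([0.4575,0.3802,0.07],98),togo([0.4575,0.3802,0.014],98))
```

```text
[array([ -6.8,   2.9, 150.4]), array([-0.02, -0.02,  0.18])] [array([ -6.8,   2.9, 206.4]), array([-0.02, -0.02,  0.18])]
```

>>> apply_moves(increments=[{"xyz": [-7,3,60],"rotation": [0,0,0],"grip": 145},{"xyz": [-7,3,110],"rotation": [0,0,0],"grip": 145},{"xyz": [-7,3,140],"rotation": [0,0,0],"grip": 145},{"xyz": [-7,3,150],"rotation": [0,0,0],"grip": 145}])

```text
time: 1.95
ee_pos: [0.4559, 0.3803, 0.0687]
eef_rot: [0.654, 0.756, -0.001, -0.001]
ft_force: [-0.3, 0.6, 0.1]
width: 0.038
```

Run:
```python
from h import *
print(st()[0]["width"],togo([0.4575,0.3802,0.014],98))
c=cam("wrist","w2")
c=cam("top"); crop(c["img"],90,170,340,300,3.2,"t2")
```

```text
0.03804752475373435 [array([-0.2,  1.8, 54.7]), array([-0.17,  0.06,  0.29])]
```

View pics/w2.png

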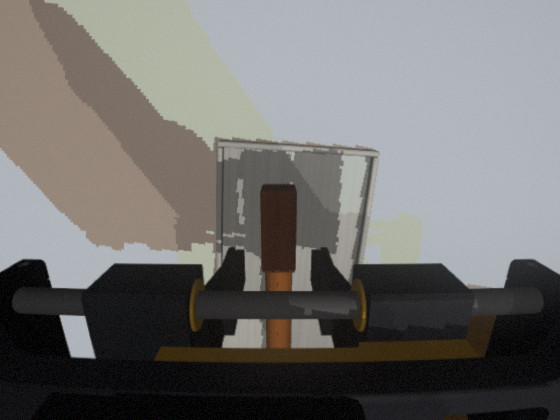

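Run:
```python
from h import *
c=cam("wrist"); print(plane(c,[[279,185],[278,268]],.026), st()[0]["ee_pos"])
```

```text
[[0.41860649 0.37504085 0.026     ]
 [0.4774215  0.38289024 0.026     ]] [0.45758164 0.38078398 0.07126284]
```

>>> apply_moves(increments=[{"xyz": [0,2,40],"rotation": [0,0,0.3],"grip": 145},{"xyz": [0,2,54],"rotation": [0,0,0.3],"grip": 145},{"xyz": [0,2,55],"rotation": [0,0,0.3],"grip": 145}])

```text
time: 2.48
ee_pos: [0.4594, 0.3812, 0.0165]
eef_rot: [0.656, 0.754, 0.0, -0.0]
ft_force: [-0.2, 0.3, 0.7]
width: 0.0371
```

>>> apply_moves(increments=[{"xyz": [0,0,2],"rotation": [0,0,0],"grip": 180},{"xyz": [0,0,2],"rotation": [0,0,0],"grip": 255},{"xyz": [0,0,2],"rotation": [0,0,0],"grip": 255},{"xyz": [0,0,2],"rotation": [0,0,0],"grip": 255}], squeeze=50)

```text
time: 2.98
ee_pos: [0.4599, 0.3817, 0.0155]
eef_rot: [0.656, 0.754, 0.001, -0.0]
ft_force: [-1.4, -0.9, 5.7]
width: 0.0237
```

>>> apply_moves(increments=[{"xyz": [0,0,-20],"rotation": [0,0,0],"grip": 255},{"xyz": [0,0,-70],"rotation": [0,0,0],"grip": 255},{"xyz": [0,0,-100],"rotation": [0,0,0],"grip": 255},{"xyz": [0,0,-100],"rotation": [0,0,0],"grip": 255}])

```text
time: 3.48
ee_pos: [0.461, 0.3825, 0.1182]
eef_rot: [0.656, 0.754, 0.003, -0.0]
ft_force: [0.3, -0.3, -1.5]
width: 0.0237
```

Run:
```python
from h import *
print(st()[0]["width"],st()[0]["ee_pos"],yaw())
c=cam("wrist","w3");c=cam("scene","s3")
```

```text
0.02370526723510069 [0.46097298 0.38245807 0.11818743] (np.float64(97.93913118039556), array([ 0.00394163,  0.00497501, -0.99997986]))
```

View pics/w3.png

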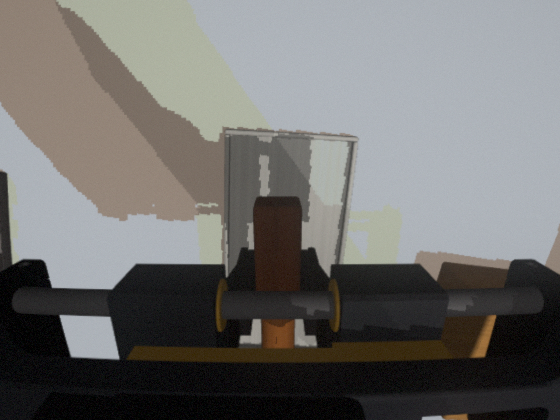

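View pics/s3.png

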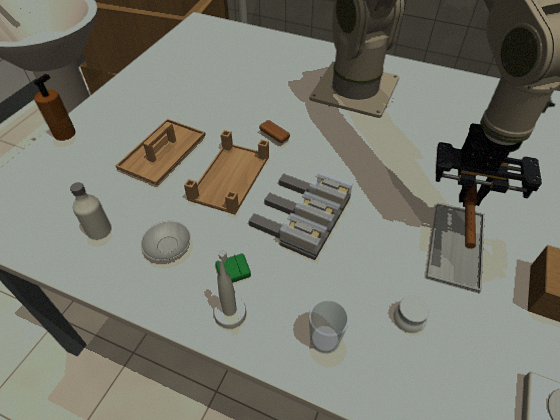

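```bash
cat >> h.py <<'E'
RC=np.array([.5588,.0767]); RT=np.radians(-4.1); RR=np.array([[np.cos(RT),-np.sin(RT)],[np.sin(RT),np.cos(RT)]])
def rack(x,y,z): return np.r_[RC+RR@np.array([x,y])/1000., z/1000.]
E
python3 - <<'E'
from h import *
print(rack(-75,210,36),togo(rack(-75,210,120),-4.1))
E
```

```text
[0.4990064  0.29152487 0.036     ] [array([-94.3,  26.7,  -5.2]), array([-5.0000e-02, -6.0000e-02,  1.0205e+02])]
```

>>> apply_moves(increments=[{"xyz": [-20,6,-5],"rotation": [0,0,10.5],"grip": 255},{"xyz": [-40,12,-5],"rotation": [0,0,21],"grip": 255},{"xyz": [-60,18,-5],"rotation": [0,0,31.5],"grip": 255},{"xyz": [-80,24,-5],"rotation": [0,0,42],"grip": 255},{"xyz": [-94,27,-5],"rotation": [0,0,52],"grip": 255}])

```text
time: 4.2
ee_pos: [0.4989, 0.2901, 0.1179]
eef_rot: [0.922, 0.387, -0.001, 0.0]
ft_force: [-0.2, 0.5, -1.7]
width: 0.0236
```

>>> apply_moves(increments=[{"xyz": [0,0,0],"rotation": [0,0,10.5],"grip": 255},{"xyz": [0,0,0],"rotation": [0,0,21],"grip": 255},{"xyz": [0,0,0],"rotation": [0,0,31.5],"grip": 255},{"xyz": [0,0,0],"rotation": [0,0,42],"grip": 255},{"xyz": [0,0,0],"rotation": [0,0,50],"grip": 255}])

```text
time: 4.82
ee_pos: [0.498, 0.2895, 0.1161]
eef_rot: [0.999, -0.041, -0.002, 0.002]
ft_force: [0.0, 0.5, -1.1]
width: 0.0237
```

Run:
```python
from h import *
print(togo(rack(-75,210,36),-4.1),yaw())
c=cam("top","t4"); crop(c["img"],120,170,330,300,3.5,"t4c"); c=cam("wrist","w4")
```

```text
[array([ 1.2, -2.3, 80.1]), array([ 0.2 ,  0.22, -0.64])] (np.float64(-4.743874785733518), array([-0.00411791, -0.00312561, -0.99998664]))
```

View pics/t4c.png

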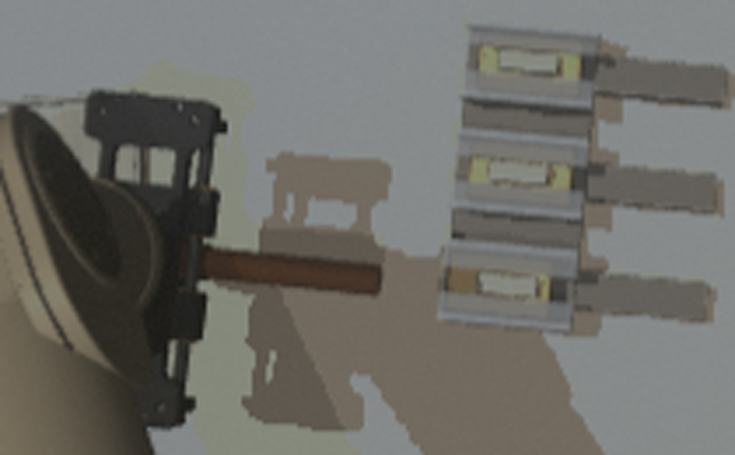

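View pics/w4.png

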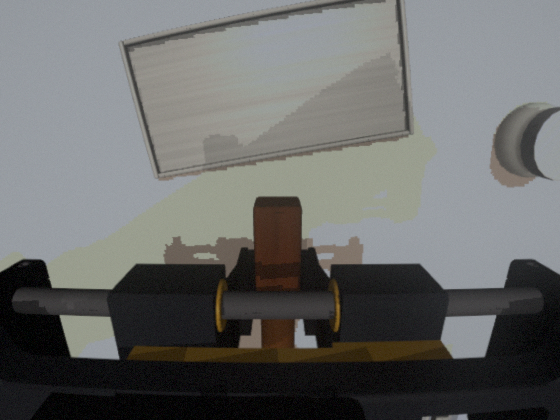

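Run:
```python
from h import *
c=cam("top"); W=cloud(c); im=c["img"].astype(int)
s=st()[0]; print(s["ee_pos"])
m=((im[...,2]-im[...,0]>30))&(W[...,2]>.06); m[:, :175]=0;m[:,240:]=0;m[:235]=0;m[270:]=0
P=W[m]; print(len(P), P[:,1].min(),P[:,1].max(), np.median(P[:,2]))
# line fit along y
A=np.polyfit(P[:,1],P[:,0],1); print("dx/dy",A, "angle",np.degrees(np.arctan(A[0])))
for y in (.17,.2,.23,.25): 
    k=abs(P[:,1]-y)<.012; print(y,P[k].mean(0),P[k,2].max())
v,u=np.where(m); print(u.max(), plane(c,[[u.max()+.5,v[u==u.max()].mean()]],.116))
```

```text
[0.49813776 0.28973942 0.11650023]
80 0.16976902085364218 0.2533943257436588 0.12644931040314575
dx/dy [0.08950046 0.47213634] angle 5.114371991313657
0.17 [0.48900092 0.17491917 0.12770239] 0.1290659113341882
0.2 [0.48984047 0.20245341 0.12635639] 0.13059464057598047
0.23 [0.49253681 0.23105999 0.12616122] 0.129852386806992
0.25 [0.49431108 0.24497113 0.12649355] 0.13102552845485796
224 [[0.48900082 0.17052317 0.116     ]]
```

>>> apply_moves(increments=[{"xyz": [1,-2,40],"rotation": [0.2,0.2,-0.6],"grip": 255},{"xyz": [1,-2,70],"rotation": [0.2,0.2,-0.6],"grip": 255},{"xyz": [1,-2,81],"rotation": [0.2,0.2,-0.6],"grip": 255},{"xyz": [1,-2,81],"rotation": [0.2,0.2,-0.6],"grip": 255}])

```text
time: 5.48
ee_pos: [0.4988, 0.2911, 0.0351]
eef_rot: [1.0, -0.032, -0.0, 0.0]
ft_force: [0.1, 0.8, -0.8]
width: 0.0238
```

Run:
```python
from h import *
print(st()[0]["ee_pos"],yaw(),"to entry",togo(rack(-75,150,35.5),-4.1),togo(rack(-75,76,35.5),-4.1))
c=cam("top"); crop(c["img"],120,170,330,300,3.5,"t5c"); c=cam("scene"); crop(c["img"],200,120,520,300,2.5,"s5c")
```

```text
[0.49879617 0.29112154 0.03513795] (np.float64(-3.6216030102294696), array([-7.67695860e-04, -4.29349388e-04, -9.99999613e-01])) to entry [array([-0.3, 59.6, -0.3]), array([0.03, 0.04, 0.48])] [array([ -0.9, 133.6,  -0.3]), array([0.03, 0.04, 0.48])]
```

View pics/t5c.png

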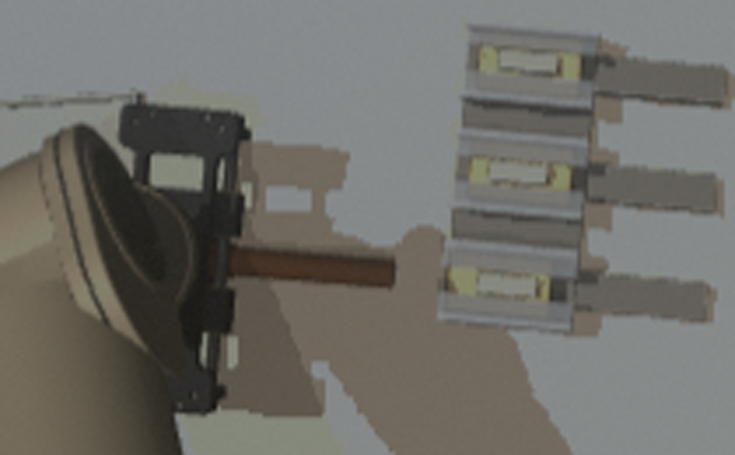

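View pics/s5c.png

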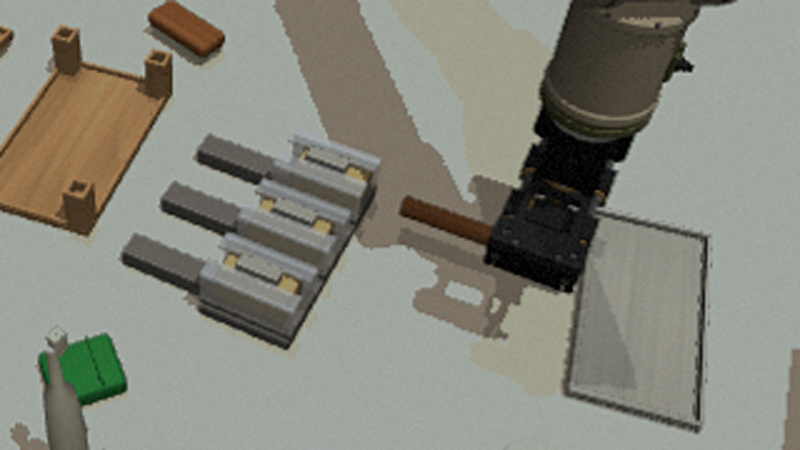

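>>> apply_moves(increments=[{"xyz": [0,30,0],"rotation": [0,0,0.5],"grip": 255},{"xyz": [0,45,0],"rotation": [0,0,0.5],"grip": 255},{"xyz": [0,50,0],"rotation": [0,0,0.5],"grip": 255},{"xyz": [0,55,0],"rotation": [0,0,0.5],"grip": 255},{"xyz": [-0.5,60,0],"rotation": [0,0,0.5],"grip": 255}])

```text
time: 6.2
ee_pos: [0.4963, 0.2353, 0.0382]
eef_rot: [0.999, -0.035, 0.002, -0.003]
ft_force: [1.0, 9.4, -2.2]
width: 0.024
```

Run:
```python
from h import *
print(st()[0]["ee_pos"],yaw()[0],st()[0]["ft_force"],"to entry",togo(rack(-75,76,35.5),-4.1))
c=cam("top"); crop(c["img"],120,170,330,300,3.5,"t6c")
```

```text
[0.49627648 0.235314   0.03816945] -4.018451556509796 [ 1.02818653  9.38950241 -2.1851132 ] to entry [array([-1.4, 77.8,  2.1]), array([-0.38, -0.23,  0.08])]
```

View pics/t6c.png

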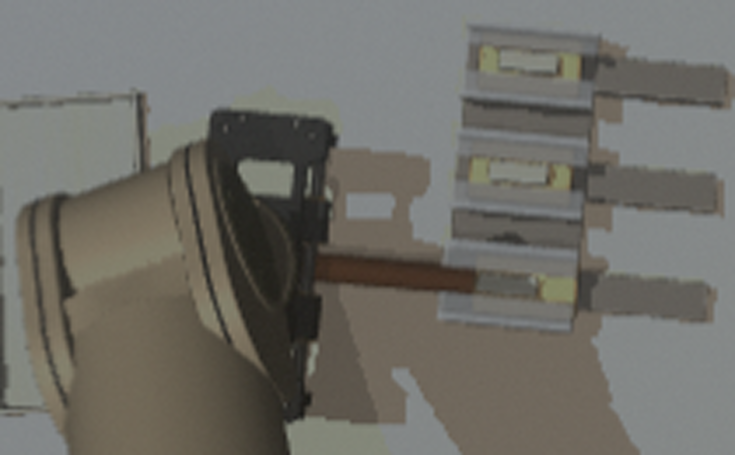

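>>> apply_moves(increments=[{"xyz": [-1,8,3],"rotation": [-0.4,-0.2,0],"grip": 255},{"xyz": [-1,16,3],"rotation": [-0.4,-0.2,0],"grip": 255},{"xyz": [-1,24,3],"rotation": [-0.4,-0.2,0],"grip": 255},{"xyz": [-1,32,3],"rotation": [-0.4,-0.2,0],"grip": 255},{"xyz": [-1,40,3],"rotation": [-0.4,-0.2,0],"grip": 255}])

```text
time: 6.88
ee_pos: [0.4938, 0.1985, 0.0369]
eef_rot: [0.999, -0.034, 0.002, -0.002]
ft_force: [0.8, 11.0, 2.8]
width: 0.0239
```

Run:
```python
from h import *
print(st()[0]["ee_pos"],yaw()[0],st()[0]["ft_force"],"to entry",togo(rack(-75,76,35),-4.1))
```

```text
[0.49379911 0.19851769 0.03693624] -3.8842620010923086 [ 0.84566077 11.00624019  2.8466731 ] to entry [array([-1.6, 40.9,  1.7]), array([-0.29, -0.23,  0.22])]
```

>>> apply_moves(increments=[{"xyz": [-1.5,9,1.5],"rotation": [-0.3,-0.2,0.2],"grip": 255},{"xyz": [-1.5,18,1.5],"rotation": [-0.3,-0.2,0.2],"grip": 255},{"xyz": [-1.5,26,1.5],"rotation": [-0.3,-0.2,0.2],"grip": 255},{"xyz": [-1.5,34,1.5],"rotation": [-0.3,-0.2,0.2],"grip": 255},{"xyz": [-1.5,42,1.5],"rotation": [-0.3,-0.2,0.2],"grip": 255}])

```text
time: 7.5
ee_pos: [0.4895, 0.1561, 0.0353]
eef_rot: [0.999, -0.036, 0.0, 0.0]
ft_force: [0.6, 2.0, -0.3]
width: 0.0236
```

Run:
```python
from h import *
print(st()[0]["ee_pos"],yaw()[0],st()[0]["ft_force"],"to entry",togo(rack(-75,76,35),-4.1))
c=cam("top"); crop(c["img"],190,200,340,300,5,"t7c");c=cam("wrist","w7")
c=cam("scene"); crop(c["img"],200,120,520,300,2.5,"s7c")
```

```text
[0.48950517 0.15605315 0.03527372] -4.104253472126904 [ 0.59162737  1.99506114 -0.27475545] to entry [array([-0.2, -1.8,  0.3]), array([ 0.01, -0.03, -0.  ])]
```

View pics/t7c.png

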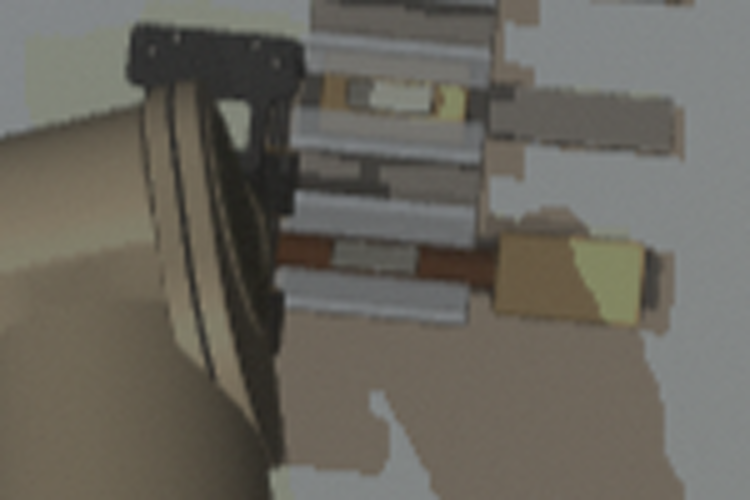

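View pics/w7.png

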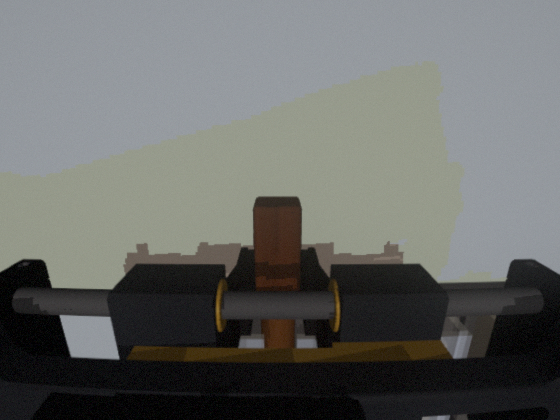

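View pics/s7c.png

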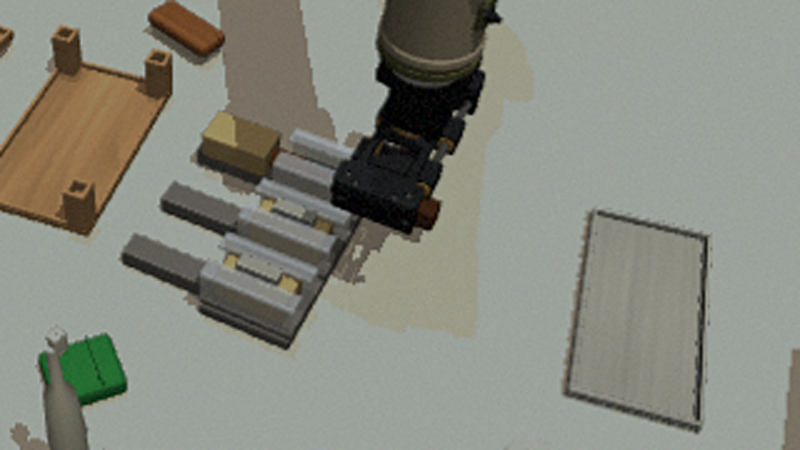

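>>> apply_moves(increments=[{"xyz": [0,-60,0.5],"rotation": [0,0,0],"grip": 255},{"xyz": [0,-115,0.5],"rotation": [0,0,0],"grip": 255},{"xyz": [0,-130,0.5],"rotation": [0,0,0],"grip": 255},{"xyz": [45,-130,0.5],"rotation": [0,0,0],"grip": 255},{"xyz": [75,-130,0.5],"rotation": [0,0,0],"grip": 255}])

```text
time: 8.28
ee_pos: [0.575, 0.2792, 0.0343]
eef_rot: [0.999, -0.036, 0.0, 0.001]
ft_force: [0.6, -0.6, -1.5]
width: 0.0236
```

Run:
```python
from h import *
print(st()[0]["ee_pos"],yaw(),st()[0]["ft_force"],"to entry",togo(rack(0,160,35),-4.1),togo(rack(0,76,35),-4.1))
c=cam("top"); crop(c["img"],190,170,340,300,5,"t8c")
```

```text
[0.57500058 0.2792143  0.03430896] (np.float64(-4.1621624657906375), array([ 3.10684337e-04, -1.59363124e-03, -9.99998682e-01])) [ 0.56132347 -0.59548683 -1.49343988] to entry [array([-1.6, 43.2, -0.6]), array([ 0.09, -0.02, -0.06])] [array([ -1.5, 127.2,  -0.5]), array([ 0.09, -0.02, -0.06])]
```

View pics/t8c.png

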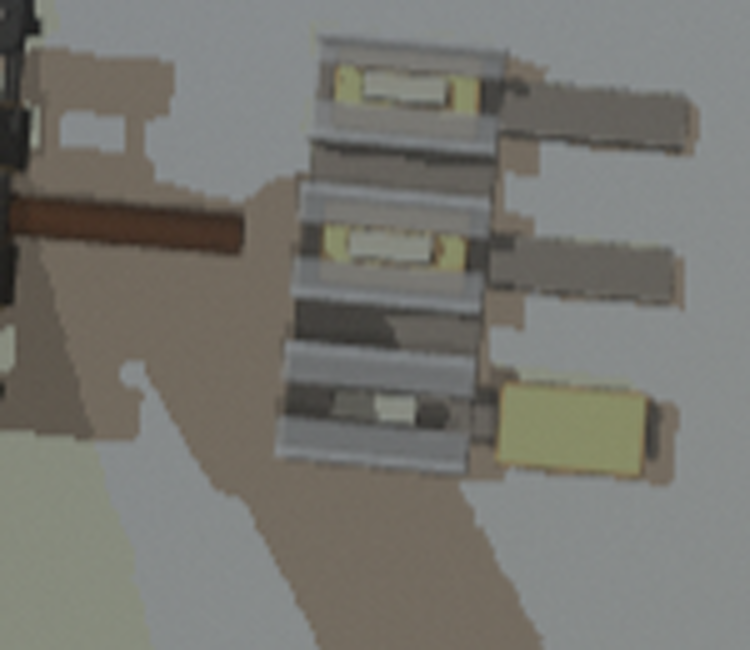

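>>> apply_moves(increments=[{"xyz": [-1.5,40,-0.5],"rotation": [0,0,0],"grip": 255},{"xyz": [-1.5,52,0],"rotation": [0,0,0],"grip": 255},{"xyz": [-1.5,60,0],"rotation": [0,0,0],"grip": 255},{"xyz": [-1.5,68,0.5],"rotation": [0,0,0],"grip": 255},{"xyz": [-1.5,76,1],"rotation": [0,0,0],"grip": 255}])

```text
time: 8.95
ee_pos: [0.5709, 0.2055, 0.0343]
eef_rot: [0.999, -0.036, 0.002, -0.001]
ft_force: [0.8, 10.3, 0.5]
width: 0.0234
```

Run:
```python
from h import *
print(st()[0]["ee_pos"],yaw(),st()[0]["ft_force"],"to entry",togo(rack(0,76,35),-4.1))
```

```text
[0.57085732 0.20552678 0.03426196] (np.float64(-4.154922600515092), array([ 0.00386617,  0.00172017, -0.99999105])) [ 0.81281982 10.2696405   0.48019594] to entry [array([-2.8, 53.4, -0.9]), array([-0.11, -0.21, -0.05])]
```

>>> apply_moves(increments=[{"xyz": [-1,10,0],"rotation": [-0.1,-0.2,0],"grip": 255},{"xyz": [-2.5,20,0],"rotation": [-0.1,-0.2,0],"grip": 255},{"xyz": [-2.5,30,0],"rotation": [-0.1,-0.2,0],"grip": 255},{"xyz": [-2.5,40,0],"rotation": [-0.1,-0.2,0],"grip": 255},{"xyz": [-2.5,47,0],"rotation": [-0.1,-0.2,0],"grip": 255}])

```text
time: 9.57
ee_pos: [0.5648, 0.1578, 0.0341]
eef_rot: [0.999, -0.037, -0.0, 0.0]
ft_force: [-0.3, 1.3, 0.0]
width: 0.0234
```

Run:
```python
from h import *
print(st()[0]["ee_pos"],yaw(),st()[0]["ft_force"],"to entry",togo(rack(0,75,35),-4.1))
```

```text
[0.56484329 0.15781263 0.03411554] (np.float64(-4.206942646824072), array([-2.01527904e-05, -1.58707980e-04, -9.99999987e-01])) [-0.33463008  1.26078754  0.04795351] to entry [array([-0.2,  6.3, -0.9]), array([ 0.01,  0.  , -0.11])]
```

>>> apply_moves(increments=[{"xyz": [0,4,-0.5],"rotation": [0,0,0],"grip": 255},{"xyz": [0,7,-0.5],"rotation": [0,0,0],"grip": 255},{"xyz": [0,7,-0.5],"rotation": [0,0,0],"grip": 255},{"xyz": [0,7,-0.5],"rotation": [0,0,0],"grip": 255}])

```text
time: 10.07
ee_pos: [0.5643, 0.1509, 0.0345]
eef_rot: [0.999, -0.037, -0.0, 0.0]
ft_force: [-0.3, 0.2, -0.9]
width: 0.0235
```

>>> apply_moves(increments=[{"xyz": [0,-60,-0.5],"rotation": [0,0,0],"grip": 255},{"xyz": [0,-115,-0.5],"rotation": [0,0,0],"grip": 255},{"xyz": [0,-130,-0.5],"rotation": [0,0,0],"grip": 255},{"xyz": [45,-130,-0.5],"rotation": [0,0,0],"grip": 255},{"xyz": [75,-130,-0.5],"rotation": [0,0,0],"grip": 255}])

```text
time: 10.7
ee_pos: [0.65, 0.2744, 0.0349]
eef_rot: [0.999, -0.037, 0.0, 0.001]
ft_force: [0.5, 0.2, -1.6]
width: 0.0237
```

Run:
```python
from h import *
print(st()[0]["ee_pos"],yaw(),st()[0]["ft_force"],"to entry",togo(rack(75,160,35),-4.1),togo(rack(75,76,35),-4.1))
c=cam("top"); crop(c["img"],190,170,340,300,5,"t9c")
```

```text
[0.65000773 0.27441154 0.03493959] (np.float64(-4.19047686150698), array([ 3.15511298e-04, -1.13985569e-03, -9.99999301e-01])) [ 0.46275801  0.18761731 -1.60613279] to entry [array([-1.8, 43.7, -0. ]), array([ 0.06, -0.02, -0.09])] [array([-1.600e+00,  1.277e+02,  1.000e-01]), array([ 0.06, -0.02, -0.09])]
```

View pics/t9c.png

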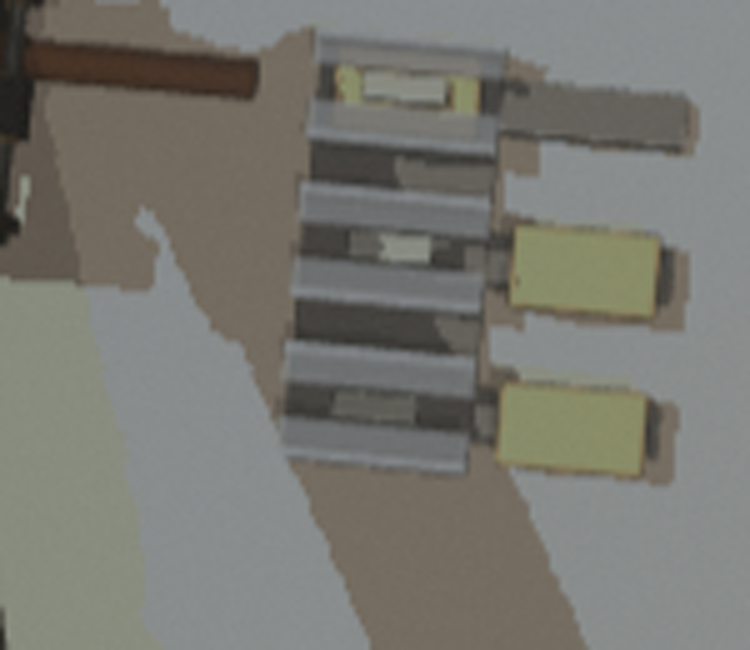

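Soaps 1 and 2 lie flat on their ledges (crop 497–645 and 512–660). Now tube 3.

>>> apply_moves(increments=[{"xyz": [-1.5,40,0],"rotation": [0,0,0],"grip": 255},{"xyz": [-1.5,52,0],"rotation": [0,0,0],"grip": 255},{"xyz": [-2,60,0],"rotation": [0,0,0],"grip": 255},{"xyz": [-2.5,68,0],"rotation": [0,0,0],"grip": 255},{"xyz": [-3,76,0],"rotation": [0,0,0],"grip": 255}])

```text
time: 11.38
ee_pos: [0.6443, 0.201, 0.0356]
eef_rot: [0.999, -0.036, 0.002, -0.001]
ft_force: [4.0, 9.7, -3.8]
width: 0.0241
```

Run:
```python
from h import *
print(st()[0]["ee_pos"],yaw(),st()[0]["ft_force"],"to entry",togo(rack(75,76,35),-4.1))
```

```text
[0.64431881 0.20104935 0.03560084] (np.float64(-4.1444815871181655), array([ 0.00415177,  0.00226719, -0.99998881])) [ 4.01135756  9.72654372 -3.7605349 ] to entry [array([-1.4, 54.1,  0.5]), array([-0.15, -0.23, -0.04])]
```

>>> apply_moves(increments=[{"xyz": [0,10,0.5],"rotation": [-0.1,-0.2,0],"grip": 255},{"xyz": [-1,20,0.5],"rotation": [-0.1,-0.2,0],"grip": 255},{"xyz": [-1,30,0.5],"rotation": [-0.1,-0.2,0],"grip": 255},{"xyz": [-1,40,0.5],"rotation": [-0.1,-0.2,0],"grip": 255},{"xyz": [-1,47,0.5],"rotation": [-0.1,-0.2,0],"grip": 255}])

```text
time: 12.0
ee_pos: [0.6398, 0.1532, 0.035]
eef_rot: [0.999, -0.037, 0.0, -0.0]
ft_force: [1.0, 0.4, -1.2]
width: 0.0234
```

Run:
```python
from h import *
print(st()[0]["ee_pos"],yaw(),st()[0]["ft_force"],"to entry",togo(rack(75,75,35),-4.1))
```

```text
[0.63982031 0.15322849 0.03503244] (np.float64(-4.192734763171485), array([ 3.33054345e-04,  2.77675127e-04, -9.99999906e-01])) [ 1.01707674  0.43011395 -1.17845699] to entry [array([-0.3,  7.1,  0. ]), array([-0.02, -0.02, -0.09])]
```

>>> apply_moves(increments=[{"xyz": [0,4,0],"rotation": [0,0,0],"grip": 255},{"xyz": [0,7,0],"rotation": [0,0,0],"grip": 255},{"xyz": [0,7,0],"rotation": [0,0,0],"grip": 255},{"xyz": [0,7,0],"rotation": [0,0,0],"grip": 255}])

```text
time: 12.5
ee_pos: [0.6392, 0.1463, 0.0349]
eef_rot: [0.999, -0.037, 0.0, -0.0]
ft_force: [-0.3, 0.1, -0.9]
width: 0.0235
```

>>> apply_moves(increments=[{"xyz": [0,-60,0],"rotation": [0,0,0],"grip": 255},{"xyz": [0,-115,0],"rotation": [0,0,0],"grip": 255},{"xyz": [0,-130,-20],"rotation": [0,0,0],"grip": 255},{"xyz": [-20,-130,-60],"rotation": [0,0,0],"grip": 255},{"xyz": [-20,-130,-90],"rotation": [0,0,0],"grip": 255}])

```text
time: 13.12
ee_pos: [0.6278, 0.2785, 0.1262]
eef_rot: [0.999, -0.036, -0.0, -0.0]
ft_force: [0.8, -0.2, -0.6]
width: 0.0238
```

Run:
```python
from h import *
print(st()[0]["ee_pos"],yaw(),st()[0]["ft_force"])
c=cam("top"); crop(c["img"],90,170,340,300,3.2,"t10c")
```

```text
[0.62778727 0.27849638 0.12622462] (np.float64(-4.091599476779301), array([-1.19001023e-04,  5.41547819e-04, -9.99999846e-01])) [ 0.7813341  -0.1648359  -0.59895204]
```

View pics/t10c.png

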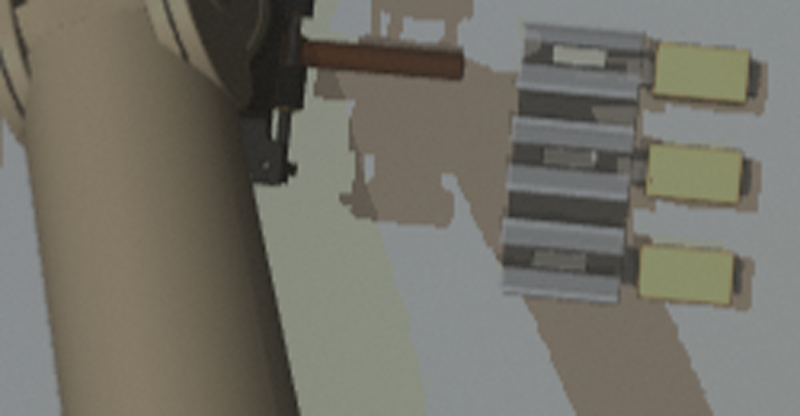

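Run:
```python
from h import *
c=cam("top")
k=np.array([[85,93],[227,85],[240,370],[97,375]])/3.2+[90,170]
P=plane(c,k,.012)[:,:2]; print(P); m=P.mean(0); print(m)
e=(P[0]+P[1]-P[2]-P[3]); e/=np.linalg.norm(e); print("yaw",np.degrees(np.arctan2(e[1],e[0])))
print("sizes",np.linalg.norm(P[0]-P[1]),np.linalg.norm(P[1]-P[2]))
t=m-.044*e; print(t, togo([*t,.13],93))
```

```text
[[0.60496637 0.45636869]
 [0.61311769 0.34604799]
 [0.39607613 0.32797709]
 [0.38961717 0.43772877]]
[0.50094434 0.39203064]
yaw 4.852886128610855
sizes 0.11062142784720089 0.21779255268113085
[0.45710207 0.38830834] [array([-180.8,  -97.1,   -1.6]), array([  0.1 ,  -0.38, -97.16])]
```

>>> apply_moves(increments=[{"xyz": [-36,-20,-5],"rotation": [0,0,-10.6],"grip": 255},{"xyz": [-72,-40,-5],"rotation": [0,0,-21],"grip": 255},{"xyz": [-108,-60,-5],"rotation": [0,0,-31.5],"grip": 255},{"xyz": [-144,-80,-5],"rotation": [0,0,-42],"grip": 255},{"xyz": [-181,-97,-5],"rotation": [0,0,-52.5],"grip": 255}])

```text
time: 13.85
ee_pos: [0.4553, 0.3888, 0.1323]
eef_rot: [0.911, 0.412, 0.003, -0.0]
ft_force: [-0.1, 0.0, -2.2]
width: 0.0238
```

>>> apply_moves(increments=[{"xyz": [0,0,0],"rotation": [0,0,-10.5],"grip": 255},{"xyz": [0,0,0],"rotation": [0,0,-21],"grip": 255},{"xyz": [0,0,0],"rotation": [0,0,-31.5],"grip": 255},{"xyz": [0,0,0],"rotation": [0,0,-42],"grip": 255},{"xyz": [0,0,0],"rotation": [0,0,-46.5],"grip": 255}])

```text
time: 14.48
ee_pos: [0.4551, 0.3884, 0.1312]
eef_rot: [0.673, 0.74, 0.002, 0.001]
ft_force: [0.1, 1.2, -1.4]
width: 0.0237
```

Run:
```python
from h import *
print(st()[0]["ee_pos"],yaw(),st()[0]["ft_force"],togo([.457,.388,.05],94.7),togo([.457,.388,.016],94.7))
```

```text
[0.45507271 0.38841685 0.13116318] (np.float64(95.44059633399782), array([ 0.00351605,  0.00124991, -0.99999304])) [ 0.09185565  1.20803666 -1.4065772 ] [array([-0.7,  1.6, 81.2]), array([ 0.21, -0.05,  0.74])] [array([ -0.7,   1.5, 115.2]), array([ 0.21, -0.05,  0.74])]
```

>>> apply_moves(increments=[{"xyz": [-1,1.5,50],"rotation": [0.2,0,0.7],"grip": 255},{"xyz": [-1,1.5,90],"rotation": [0.2,0,0.7],"grip": 255},{"xyz": [-1,1.5,107],"rotation": [0.2,0,0.7],"grip": 255},{"xyz": [-1,1.5,112],"rotation": [0.2,0,0.7],"grip": 255},{"xyz": [-1,1.5,114],"rotation": [0.2,0,0.7],"grip": 255}])

```text
time: 15.1
ee_pos: [0.4577, 0.3883, 0.0182]
eef_rot: [0.677, 0.736, 0.001, -0.0]
ft_force: [0.3, 0.1, -1.0]
width: 0.0237
```

Run:
```python
from h import *
print(st()[0]["ee_pos"],yaw(),st()[0]["ft_force"])
c=cam("scene"); crop(c["img"],400,100,560,300,3.,"s11c")
```

```text
[0.45768419 0.38831633 0.01817896] (np.float64(94.73590514223937), array([ 0.00116156,  0.00213858, -0.99999704])) [ 0.28152903  0.08470473 -0.99267039]
```

View pics/s11c.png

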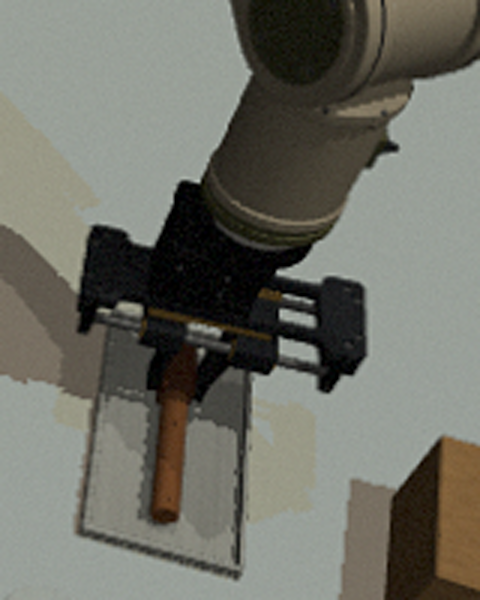

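Inside the dish; lower until it touches, then release gently.

>>> apply_moves(increments=[{"xyz": [0,0,2],"rotation": [0,0,0],"grip": 255},{"xyz": [0,0,3],"rotation": [0,0,0],"grip": 255},{"xyz": [0,0,3],"rotation": [0,0,0],"grip": 255}])

```text
time: 15.52
ee_pos: [0.4579, 0.3886, 0.0156]
eef_rot: [0.677, 0.736, 0.002, -0.0]
ft_force: [-0.0, -0.2, -0.1]
width: 0.0237
```

>>> apply_moves(increments=[{"xyz": [0,0,0],"rotation": [0,0,0],"grip": 170},{"xyz": [0,0,0],"rotation": [0,0,0],"grip": 145},{"xyz": [0,0,0],"rotation": [0,0,0],"grip": 140},{"xyz": [0,0,-30],"rotation": [0,0,0],"grip": 140},{"xyz": [0,0,-80],"rotation": [0,0,0],"grip": 140}])

```text
time: 16.15
ee_pos: [0.4568, 0.3874, 0.0949]
eef_rot: [0.677, 0.736, -0.0, -0.0]
ft_force: [0.9, 0.9, 0.7]
width: 0.0392
```

Run:
```python
from h import *
print(st()[0]["ee_pos"],yaw(),st()[0]["ft_force"],st()[0]["width"])
c=cam("wrist","w12"); W=cloud(c)
print(togo([.5,.2,.25],-4.1))
```

```text
[0.45677441 0.38744396 0.09491959] (np.float64(94.7455263972186), array([-7.33949176e-04,  1.76452772e-04, -9.99999715e-01])) [0.8898529  0.91662117 0.68175061] 0.0391819434735397
[array([-191.7,   25.4, -147.9]), array([-4.000e-02, -6.800e-01,  9.882e+01])]
```

View pics/w12.png

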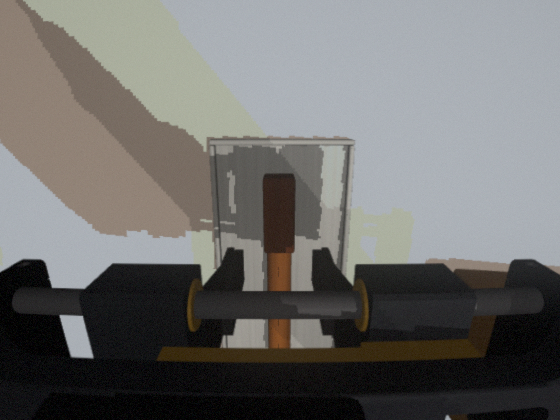

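```bash
cat >> h.py <<'E'
def soaps(c,box):
    W=cloud(c); im=c["img"].astype(int)
    x0,y0,x1,y1=box; m=np.zeros(im.shape[:2],np.uint8)
    m[y0:y1,x0:x1]=((im[...,1]-im[...,0]>25))[y0:y1,x0:x1]
    out=[]
    cs,_=cv2.findContours(m,cv2.RETR_EXTERNAL,cv2.CHAIN_APPROX_NONE)
    for k in cs:
        if cv2.contourArea(k)<150: continue
        mm=np.zeros_like(m); cv2.drawContours(mm,[k],-1,1,-1); z=np.nanmedian(W[mm>0][:,2])
        P=plane(c,k.reshape(-1,2),z)[:,:2]*1000
        print(np.round(z,4),cv2.minAreaRect(P.astype(np.float32)))
TC=np.array([.5136,-.1779]); TT=np.radians(2.85)
def tray(x,y,z): return np.r_[TC+np.array([np.cos(TT)*x-np.sin(TT)*y,np.sin(TT)*x+np.cos(TT)*y])/1000,z/1000]
E
python3 - <<'E'
from h import *
c=cam("top"); soaps(c,(285,175,335,275))
E
```

```text
0.051 ((477.22076416015625, -7.0363616943359375), (67.59925842285156, 37.594970703125), 86.34112548828125)
0.051 ((551.3775024414062, -11.841144561767578), (67.6043701171875, 37.70482635498047), 85.40933990478516)
0.0511 ((626.2003173828125, -16.158283233642578), (67.73432159423828, 37.40851593017578), 85.90727996826172)
```

>>> apply_moves(increments=[{"xyz": [-30,10,-40],"rotation": [0,0,10.5],"grip": 79},{"xyz": [-80,20,-60],"rotation": [0,0,21],"grip": 79},{"xyz": [-130,40,-60],"rotation": [0,0,31.5],"grip": 79},{"xyz": [-185,60,-60],"rotation": [0,0,42],"grip": 79},{"xyz": [-240,80,-60],"rotation": [0,0,52.5],"grip": 79}])

```text
time: 16.88
ee_pos: [0.5597, 0.1557, 0.16]
eef_rot: [0.934, 0.358, 0.006, -0.003]
ft_force: [1.0, 0.2, 0.5]
width: 0.0594
```

Run:
```python
from h import *
print(st()[0]["ee_pos"],yaw()[0],st()[0]["width"],togo([.6262,-.0162,.14],-4.1))
```

```text
[0.55974973 0.15569242 0.15997109] 41.89686555162109 0.05936431185859072 [array([-65.6, 172.3,  18.9]), array([-0.35, -0.64, 46.  ])]
```

>>> apply_moves(increments=[{"xyz": [-20,50,10],"rotation": [0,0,10.5],"grip": 79},{"xyz": [-40,100,15],"rotation": [0,0,21],"grip": 79},{"xyz": [-60,150,19],"rotation": [-0.3,-0.6,31.5],"grip": 79},{"xyz": [-66,172,19],"rotation": [-0.3,-0.6,42],"grip": 79},{"xyz": [-66,172,19],"rotation": [-0.3,-0.6,46],"grip": 79}])

```text
time: 17.5
ee_pos: [0.626, -0.0191, 0.1395]
eef_rot: [0.999, -0.04, 0.0, 0.0]
ft_force: [-0.1, 1.1, -0.2]
width: 0.0602
```

Run:
```python
from h import *
print(st()[0]["ee_pos"],yaw()[0],st()[0]["width"],togo([.6262,-.0162,.038],-4.1))
cam("wrist","w13")
```

```text
[ 0.62597539 -0.019139    0.13954488] -4.5420094499173125 0.0602182023838256 [array([ -0. ,  -3. , 101.5]), array([ 0.03, -0.02, -0.44])]
```

View pics/w13.png

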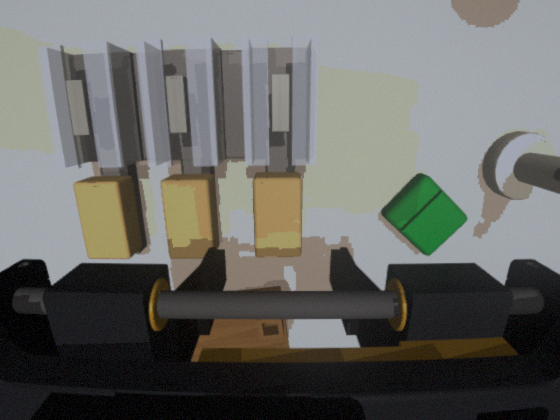

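>>> apply_moves(increments=[{"xyz": [0,-3,45],"rotation": [0,0,-0.4],"grip": 79},{"xyz": [0,-3,80],"rotation": [0,0,-0.4],"grip": 79},{"xyz": [0,-3,98],"rotation": [0,0,-0.4],"grip": 79},{"xyz": [0,-3,101.5],"rotation": [0,0,-0.4],"grip": 79},{"xyz": [0,-3,101.5],"rotation": [0,0,-0.4],"grip": 79}], squeeze=15)

```text
time: 18.18
ee_pos: [0.6267, -0.0146, 0.039]
eef_rot: [0.999, -0.036, 0.001, -0.0]
ft_force: [0.6, 0.7, 0.0]
width: 0.06
```

>>> apply_moves(increments=[{"xyz": [0,0,0],"rotation": [0,0,0],"grip": 125},{"xyz": [0,0,0],"rotation": [0,0,0],"grip": 160},{"xyz": [0,0,0],"rotation": [0,0,0],"grip": 200},{"xyz": [0,0,0],"rotation": [0,0,0],"grip": 200}])

```text
time: 18.68
ee_pos: [0.627, -0.0145, 0.0396]
eef_rot: [0.999, -0.036, 0.001, -0.0]
ft_force: [-2.0, 0.4, 5.1]
width: 0.0394
```

>>> apply_moves(increments=[{"xyz": [0,0,-15],"rotation": [0,0,0],"grip": 200},{"xyz": [0,0,-45],"rotation": [0,0,0],"grip": 200},{"xyz": [0,0,-80],"rotation": [0,0,0],"grip": 200},{"xyz": [0,0,-90],"rotation": [0,0,0],"grip": 200}], squeeze=25)

```text
time: 19.18
ee_pos: [0.628, -0.0148, 0.1325]
eef_rot: [0.999, -0.036, 0.003, -0.001]
ft_force: [1.3, -0.4, -1.7]
width: 0.0397
```

Run:
```python
from h import *
print(st()[0]["ee_pos"],yaw(),st()[0]["width"],tray(63,0,26),togo(tray(63,0,125),2.85))
```

```text
[ 0.62801256 -0.01484157  0.13248276] (np.float64(-4.155502117946608), array([ 0.00595676,  0.00103977, -0.99998172])) 0.03967230362508297 [ 0.57652208 -0.17476755  0.026     ] [array([-39.8, 163.2,   7. ]), array([-0.06, -0.34, -7.01])]
```

>>> apply_moves(increments=[{"xyz": [-12,50,3],"rotation": [0,0,-3],"grip": 200},{"xyz": [-26,100,5],"rotation": [0,-0.2,-5],"grip": 200},{"xyz": [-40,150,7],"rotation": [0,-0.3,-7],"grip": 200},{"xyz": [-40,163,7],"rotation": [0,-0.3,-7],"grip": 200},{"xyz": [-40,163,7],"rotation": [0,-0.3,-7],"grip": 200}])

```text
time: 19.8
ee_pos: [0.5761, -0.175, 0.1247]
eef_rot: [1.0, 0.024, 0.0, -0.001]
ft_force: [0.6, 0.8, -0.9]
width: 0.0398
```

Run:
```python
from h import *
print(st()[0]["ee_pos"],yaw(),st()[0]["width"],togo(tray(63,0,26),2.85))
c=cam("wrist","w14")
```

```text
[ 0.57609551 -0.17496659  0.12467298] (np.float64(2.739879246019952), array([ 2.21497871e-04,  1.21079121e-03, -9.99999242e-01])) 0.03981760270240461 [array([ 0.4, -0.1, 98.7]), array([-0.07, -0.02, -0.11])]
```

View pics/w14.png

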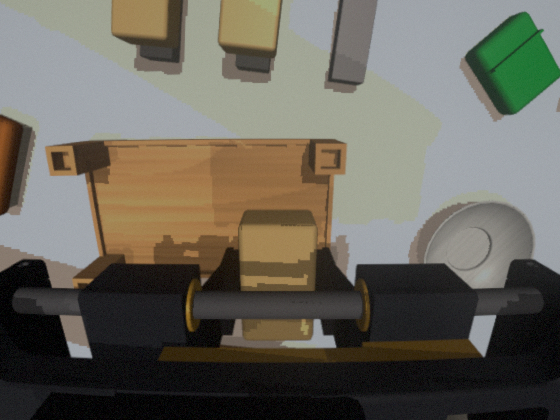

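>>> apply_moves(increments=[{"xyz": [0.5,0,45],"rotation": [0,0,0],"grip": 200},{"xyz": [0.5,0,75],"rotation": [0,0,0],"grip": 200},{"xyz": [0.5,0,91],"rotation": [0,0,0],"grip": 200},{"xyz": [0.5,0,96],"rotation": [0,0,0],"grip": 200},{"xyz": [0.5,0,98.5],"rotation": [0,0,0],"grip": 200}])

```text
time: 20.48
ee_pos: [0.5779, -0.173, 0.0268]
eef_rot: [1.0, 0.025, 0.001, -0.001]
ft_force: [0.8, -0.6, -0.2]
width: 0.0395
```

>>> apply_moves(increments=[{"xyz": [0,0,1.5],"rotation": [0,0,0],"grip": 200},{"xyz": [0,0,2],"rotation": [0,0,0],"grip": 200}])

```text
time: 20.72
ee_pos: [0.5785, -0.173, 0.0256]
eef_rot: [1.0, 0.025, 0.001, -0.001]
ft_force: [-1.0, 1.1, 6.1]
width: 0.0401
```

>>> apply_moves(increments=[{"xyz": [0,0,-0.5],"rotation": [0,0,0],"grip": 125},{"xyz": [0,0,-0.5],"rotation": [0,0,0],"grip": 120},{"xyz": [0,0,-0.5],"rotation": [0,0,0],"grip": 120},{"xyz": [0,0,-30],"rotation": [0,0,0],"grip": 120},{"xyz": [0,0,-80],"rotation": [0,0,0],"grip": 100}])

```text
time: 21.35
ee_pos: [0.5771, -0.1728, 0.105]
eef_rot: [1.0, 0.025, -0.0, -0.001]
ft_force: [1.1, 0.5, 0.8]
width: 0.05
```

Run:
```python
from h import *
print(st()[0]["ee_pos"],yaw()[0],st()[0]["width"],togo([.5514,-.0118,.14],-4.3))
c=cam("wrist","w15")
```

```text
[ 0.57706527 -0.17275745  0.1050008 ] 2.8972214637219014 0.049999274901511355 [array([ -17.5, -162.1,  -34.7]), array([-0.11,  0.04,  7.2 ])]
```

View pics/w15.png

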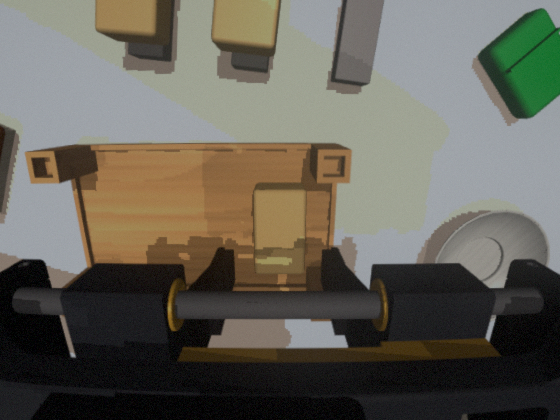

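Soap 3 lies flat in the tray at the far end. Next soap 2.

>>> apply_moves(increments=[{"xyz": [0,-30,-30],"rotation": [0,0,0],"grip": 79},{"xyz": [-10,-85,-35],"rotation": [0,0,3],"grip": 79},{"xyz": [-17,-140,-35],"rotation": [0,0,7.2],"grip": 79},{"xyz": [-17.5,-162,-35],"rotation": [0,0,7.2],"grip": 79},{"xyz": [-17.5,-162,-35],"rotation": [0,0,7.2],"grip": 79}])

```text
time: 22.02
ee_pos: [0.5547, -0.0114, 0.1477]
eef_rot: [0.999, -0.036, 0.005, -0.001]
ft_force: [0.6, 0.6, -0.0]
width: 0.0601
```

Run:
```python
from h import *
print(st()[0]["ee_pos"],yaw()[0],st()[0]["width"],togo([.5514,-.0118,.038],-4.3))
c=cam("top"); soaps(c,(285,175,335,275)); cam("wrist","w16")
```

```text
[ 0.5547439  -0.01135262  0.14770275] -4.140769935753685 0.06012428299742926 [array([ -4.3,   0.9, 109.7]), array([-0.11, -0.53,  0.16])]
```

View pics/w16.png

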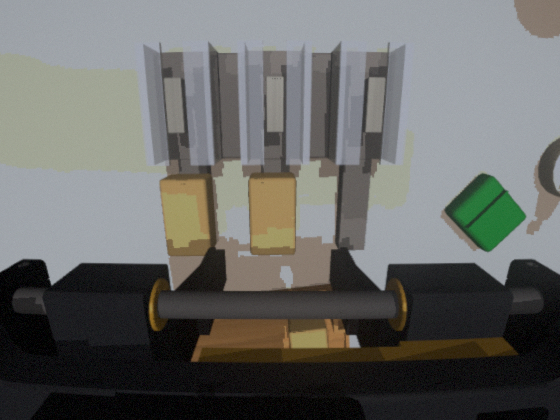

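>>> apply_moves(increments=[{"xyz": [-4,0,50],"rotation": [-0.1,-0.5,0],"grip": 79},{"xyz": [-4,0,85],"rotation": [-0.1,-0.5,0],"grip": 79},{"xyz": [-4,0,105],"rotation": [-0.1,-0.5,0],"grip": 79},{"xyz": [-4,0,109.5],"rotation": [-0.1,-0.5,0],"grip": 79},{"xyz": [-4,0,109.5],"rotation": [-0.1,-0.5,0],"grip": 79}], squeeze=15)

```text
time: 22.75
ee_pos: [0.5522, -0.0153, 0.0387]
eef_rot: [0.999, -0.039, 0.001, 0.001]
ft_force: [-0.6, -1.7, 0.2]
width: 0.06
```

>>> apply_moves(increments=[{"xyz": [0,0,0.5],"rotation": [0,0,0],"grip": 125},{"xyz": [0,0,0.5],"rotation": [0,0,0],"grip": 160},{"xyz": [0,0,0.5],"rotation": [0,0,0],"grip": 200},{"xyz": [0,0,0.5],"rotation": [0,0,0],"grip": 200}])

```text
time: 23.25
ee_pos: [0.5524, -0.0153, 0.0386]
eef_rot: [0.999, -0.039, 0.001, 0.001]
ft_force: [-1.7, -0.1, 4.9]
width: 0.04
```

>>> apply_moves(increments=[{"xyz": [0,0,-15],"rotation": [0,0,0],"grip": 200},{"xyz": [0,0,-45],"rotation": [0,0,0],"grip": 200},{"xyz": [0,0,-80],"rotation": [0,0,0],"grip": 200},{"xyz": [0,0,-90],"rotation": [0,0,0],"grip": 200}], squeeze=25)

```text
time: 23.75
ee_pos: [0.5535, -0.0152, 0.1313]
eef_rot: [0.999, -0.039, 0.003, 0.0]
ft_force: [0.2, 0.3, -2.8]
width: 0.04
```

Run:
```python
from h import *
print(st()[0]["ee_pos"],yaw(),st()[0]["width"],togo(tray(0,0,125),2.85))
```

```text
[ 0.55350264 -0.01520998  0.13127434] (np.float64(-4.477939858232728), array([ 5.25696722e-03, -5.64290386e-04, -9.99986023e-01])) 0.04001404589900318 [array([-27.1, 165.3,   6.2]), array([ 0.03, -0.3 , -7.33])]
```

>>> apply_moves(increments=[{"xyz": [-8,50,3],"rotation": [0,0,-3],"grip": 200},{"xyz": [-17,100,5],"rotation": [0,-0.3,-5],"grip": 200},{"xyz": [-27,150,6],"rotation": [0,-0.3,-7.3],"grip": 200},{"xyz": [-27,168,6],"rotation": [0,-0.3,-7.3],"grip": 200},{"xyz": [-27,168,6],"rotation": [0,-0.3,-7.3],"grip": 200}])

```text
time: 24.38
ee_pos: [0.5128, -0.1819, 0.1248]
eef_rot: [1.0, 0.023, -0.0, 0.0]
ft_force: [-0.2, 0.6, -1.4]
width: 0.0398
```

Run:
```python
from h import *
print(st()[0]["ee_pos"],yaw(),st()[0]["width"],togo(tray(0,-3,25),2.85))
c=cam("top"); crop(c["img"],330,180,510,345,4,"t17c")
```

```text
[ 0.51277887 -0.18191156  0.1248209 ] (np.float64(2.6548753153070117), array([-6.40189332e-04, -8.04829979e-04, -9.99999471e-01])) 0.03975054695452479 [array([ 1.1, -1. , 99.8]), array([ 0.04,  0.04, -0.2 ])]
```

View pics/t17c.png

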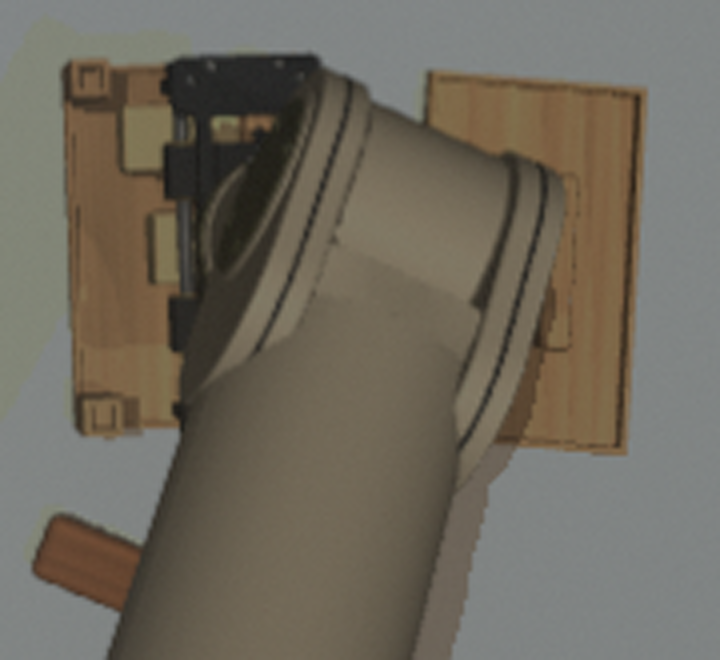

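>>> apply_moves(increments=[{"xyz": [0.5,-1,45],"rotation": [0,0,0],"grip": 200},{"xyz": [0.5,-1,75],"rotation": [0,0,0],"grip": 200},{"xyz": [0.5,-1,92],"rotation": [0,0,0],"grip": 200},{"xyz": [0.5,-1,97],"rotation": [0,0,0],"grip": 200},{"xyz": [0.5,-1,99.5],"rotation": [0,0,0],"grip": 200}])

```text
time: 25.05
ee_pos: [0.5143, -0.1791, 0.0258]
eef_rot: [1.0, 0.024, 0.0, 0.0]
ft_force: [-0.8, 0.8, -0.4]
width: 0.0396
```

>>> apply_moves(increments=[{"xyz": [0,0,1],"rotation": [0,0,0],"grip": 200},{"xyz": [0,0,1.5],"rotation": [0,0,0],"grip": 200}])

```text
time: 25.3
ee_pos: [0.5149, -0.1792, 0.025]
eef_rot: [1.0, 0.024, 0.001, 0.0]
ft_force: [-0.2, 0.7, -0.3]
width: 0.04
```

>>> apply_moves(increments=[{"xyz": [-0.5,0,1.5],"rotation": [0,0,0],"grip": 200},{"xyz": [-0.5,0,2],"rotation": [0,0,0],"grip": 200}])

```text
time: 25.55
ee_pos: [0.5149, -0.1792, 0.0246]
eef_rot: [1.0, 0.024, 0.001, -0.0]
ft_force: [-7.8, 3.7, 22.6]
width: 0.0399
```

>>> apply_moves(increments=[{"xyz": [0,0,-0.5],"rotation": [0,0,0],"grip": 125},{"xyz": [0,0,-0.5],"rotation": [0,0,0],"grip": 120},{"xyz": [0,0,-0.5],"rotation": [0,0,0],"grip": 120},{"xyz": [0,0,-30],"rotation": [0,0,0],"grip": 120},{"xyz": [0,0,-80],"rotation": [0,0,0],"grip": 100}])

```text
time: 26.18
ee_pos: [0.5134, -0.1789, 0.1041]
eef_rot: [1.0, 0.024, -0.001, -0.0]
ft_force: [0.7, 0.1, 0.4]
width: 0.0496
```

Run:
```python
from h import *
print(st()[0]["ee_pos"],yaw()[0],st()[0]["width"],togo([.4772,-.0070,.14],-4.1))
c=cam("wrist","w18")
```

```text
[ 0.51339021 -0.1788674   0.10407715] 2.8022688326124223 0.04959512883983221 [array([ -27.8, -173.5,  -35.8]), array([-0.04,  0.06,  6.9 ])]
```

View pics/w18.png

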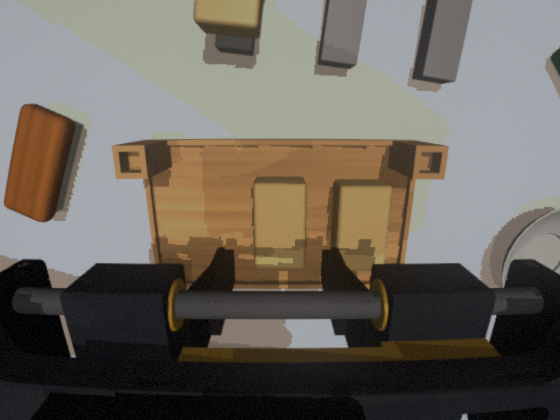

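Two soaps lie flat in the tray (centre columns 280 and 362). Now soap 1.

>>> apply_moves(increments=[{"xyz": [0,-30,-30],"rotation": [0,0,0],"grip": 79},{"xyz": [-14,-85,-35],"rotation": [0,0,3],"grip": 79},{"xyz": [-28,-140,-36],"rotation": [0,0,6.9],"grip": 79},{"xyz": [-28,-173,-36],"rotation": [0,0,6.9],"grip": 79},{"xyz": [-28,-173,-36],"rotation": [0,0,6.9],"grip": 79}])

```text
time: 26.85
ee_pos: [0.4802, -0.0063, 0.1468]
eef_rot: [0.999, -0.034, 0.004, -0.0]
ft_force: [-0.3, -0.7, -0.5]
width: 0.06
```

Run:
```python
from h import *
print(st()[0]["ee_pos"],yaw()[0],st()[0]["width"],togo([.4772,-.007,.038],-4.1))
cam("wrist","w19")
```

```text
[ 0.48020292 -0.00632701  0.14680136] -3.8954619242161965 0.060036931788544204 [array([ -3.9,   1. , 108.8]), array([-0.05, -0.49,  0.2 ])]
```

View pics/w19.png

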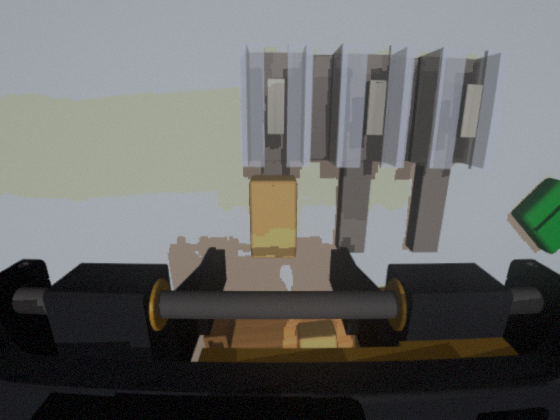

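>>> apply_moves(increments=[{"xyz": [-4,0,50],"rotation": [-0.1,-0.5,0.2],"grip": 79},{"xyz": [-4,0,85],"rotation": [-0.1,-0.5,0.2],"grip": 79},{"xyz": [-4,0,104],"rotation": [-0.1,-0.5,0.2],"grip": 79},{"xyz": [-4,0,109],"rotation": [-0.1,-0.5,0.2],"grip": 79},{"xyz": [-4,0,109],"rotation": [-0.1,-0.5,0.2],"grip": 79}], squeeze=15)

```text
time: 27.52
ee_pos: [0.4775, -0.009, 0.038]
eef_rot: [0.999, -0.038, -0.0, 0.001]
ft_force: [0.7, 0.1, 0.7]
width: 0.0598
```

>>> apply_moves(increments=[{"xyz": [0,0,0.5],"rotation": [0,0,0],"grip": 125},{"xyz": [0,0,0.5],"rotation": [0,0,0],"grip": 160},{"xyz": [0,0,0.5],"rotation": [0,0,0],"grip": 200},{"xyz": [0,0,0.5],"rotation": [0,0,0],"grip": 200}])

```text
time: 28.02
ee_pos: [0.4778, -0.0089, 0.038]
eef_rot: [0.999, -0.038, 0.0, 0.001]
ft_force: [-1.3, -0.1, 5.9]
width: 0.0397
```

>>> apply_moves(increments=[{"xyz": [0,0,-15],"rotation": [0,0,0],"grip": 200},{"xyz": [0,0,-45],"rotation": [0,0,0],"grip": 200},{"xyz": [0,0,-80],"rotation": [0,0,0],"grip": 200},{"xyz": [0,0,-90],"rotation": [0,0,0],"grip": 200}], squeeze=25)

```text
time: 28.52
ee_pos: [0.4789, -0.0087, 0.1304]
eef_rot: [0.999, -0.038, 0.002, 0.0]
ft_force: [0.8, -0.4, -1.5]
width: 0.0396
```

Run:
```python
from h import *
print(st()[0]["ee_pos"],yaw(),st()[0]["width"],togo(tray(-63,-2,125),2.85))
```

```text
[ 0.47886553 -0.00870019  0.13044507] (np.float64(-4.318160370590057), array([ 3.77854031e-03, -6.03237352e-04, -9.99992679e-01])) 0.03964941420255189 [array([-14.9, 175.9,   5.4]), array([ 0.03, -0.22, -7.17])]
```

>>> apply_moves(increments=[{"xyz": [-5,55,3],"rotation": [0,0,-3],"grip": 200},{"xyz": [-10,110,5],"rotation": [0,-0.2,-5],"grip": 200},{"xyz": [-15,160,5],"rotation": [0,-0.2,-7.2],"grip": 200},{"xyz": [-15,176,5],"rotation": [0,-0.2,-7.2],"grip": 200},{"xyz": [-15,176,5],"rotation": [0,-0.2,-7.2],"grip": 200}])

```text
time: 29.15
ee_pos: [0.45, -0.184, 0.1252]
eef_rot: [1.0, 0.024, -0.0, 0.0]
ft_force: [0.9, 1.1, -1.3]
width: 0.04
```

Run:
```python
from h import *
print(st()[0]["ee_pos"],yaw(),st()[0]["width"],togo(tray(-63,-2,24),2.85))
```

```text
[ 0.45004303 -0.18404878  0.12519338] (np.float64(2.732701826973069), array([-4.05400992e-04, -7.93396762e-04, -9.99999603e-01])) 0.040025480136314816 [array([  0.8,  -1.1, 101.2]), array([ 0.04,  0.03, -0.12])]
```

>>> apply_moves(increments=[{"xyz": [0,-1,45],"rotation": [0,0,0],"grip": 200},{"xyz": [0,-1,75],"rotation": [0,0,0],"grip": 200},{"xyz": [0,-1,93],"rotation": [0,0,0],"grip": 200},{"xyz": [0,-1,98],"rotation": [0,0,0],"grip": 200},{"xyz": [0,-1,101],"rotation": [0,0,0],"grip": 200}])

```text
time: 29.78
ee_pos: [0.4506, -0.183, 0.0247]
eef_rot: [1.0, 0.024, 0.0, 0.0]
ft_force: [0.2, 0.1, -1.7]
width: 0.0396
```

>>> apply_moves(increments=[{"xyz": [0,0,1],"rotation": [0,0,0],"grip": 200},{"xyz": [0,0,1.5],"rotation": [0,0,0],"grip": 200}])

```text
time: 30.02
ee_pos: [0.4512, -0.183, 0.024]
eef_rot: [1.0, 0.024, 0.001, 0.0]
ft_force: [-2.7, 0.9, 10.4]
width: 0.04
```

>>> apply_moves(increments=[{"xyz": [0,0,-0.5],"rotation": [0,0,0],"grip": 125},{"xyz": [0,0,-0.5],"rotation": [0,0,0],"grip": 120},{"xyz": [0,0,-0.5],"rotation": [0,0,0],"grip": 120},{"xyz": [0,0,-30],"rotation": [0,0,0],"grip": 120},{"xyz": [0,0,-85],"rotation": [0,0,0],"grip": 100}])

```text
time: 30.65
ee_pos: [0.4497, -0.1827, 0.1086]
eef_rot: [1.0, 0.024, -0.001, 0.001]
ft_force: [1.3, 0.5, -0.4]
width: 0.05
```

>>> apply_moves(increments=[{"xyz": [0,-40,-60],"rotation": [0,0,0],"grip": 100},{"xyz": [0,-90,-110],"rotation": [0,0,0],"grip": 100},{"xyz": [0,-140,-130],"rotation": [0,0,0],"grip": 100},{"xyz": [0,-190,-130],"rotation": [0,0,0],"grip": 100},{"xyz": [0,-230,-130],"rotation": [0,0,0],"grip": 100}])

```text
time: 31.28
ee_pos: [0.4387, 0.0497, 0.2391]
eef_rot: [1.0, 0.025, -0.0, -0.0]
ft_force: [-0.6, 0.0, -0.6]
width: 0.0531
```

Run:
```python
from h import *
print(st()[0]["ee_pos"],yaw()[0],st()[0]["width"])
c=cam("top","t20"); crop(c["img"],330,180,510,345,4,"t20c"); soaps(c,(335,185,415,295))
cam("scene","s20")
```

```text
[0.43870593 0.0497177  0.23910984] 2.8654143759101656 0.05307388927677961
0.0094 ((515.5466918945312, -174.07798767089844), (216.54058837890625, 123.72486114501953), 2.7628989219665527)
```

View pics/t20c.png

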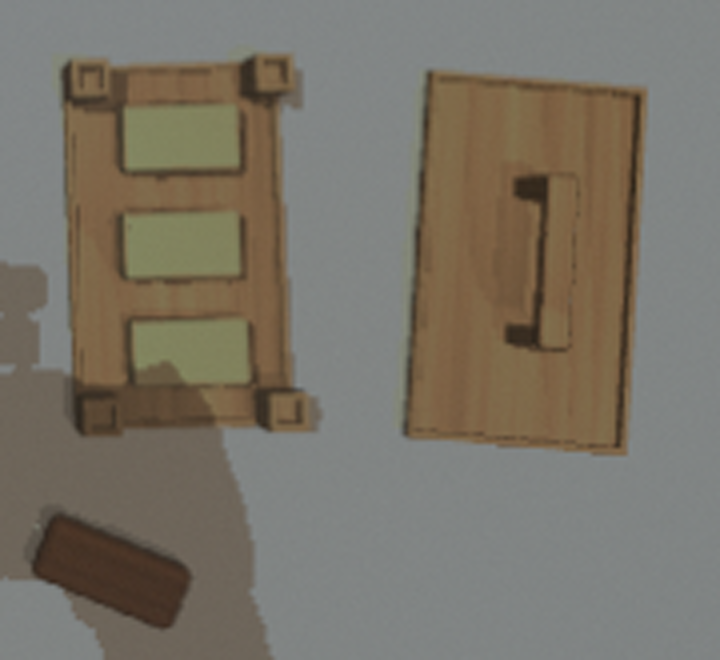

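View pics/s20.png

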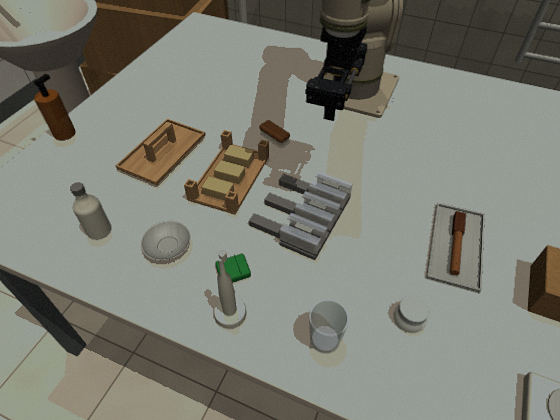

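Run:
```python
from h import *
print(togo([.42,-.183,.27],-87.15))
```

```text
[array([-31.2, 233.1, -31.5]), array([1.300e-01, 9.000e-02, 9.028e+01])]
```

>>> apply_moves(increments=[{"xyz": [-6,45,-30],"rotation": [0,0,10.5],"grip": 100},{"xyz": [-12,90,-30],"rotation": [0,0,21],"grip": 100},{"xyz": [-18,140,-30],"rotation": [0,0,31.5],"grip": 100},{"xyz": [-25,190,-30],"rotation": [0,0,42],"grip": 100},{"xyz": [-31,233,-31],"rotation": [0,0,52],"grip": 100}])

```text
time: 32.0
ee_pos: [0.4192, -0.1856, 0.2695]
eef_rot: [0.909, -0.417, -0.001, 0.001]
ft_force: [-0.1, 0.6, -0.6]
width: 0.0531
```

>>> apply_moves(increments=[{"xyz": [0,0,0],"rotation": [0,0,10.5],"grip": 100},{"xyz": [0,0,0],"rotation": [0,0,20],"grip": 100},{"xyz": [0,0,0],"rotation": [0,0,30],"grip": 100},{"xyz": [0,0,0],"rotation": [0,0,38],"grip": 100},{"xyz": [0,0,0],"rotation": [0,0,38.3],"grip": 100}])

```text
time: 32.62
ee_pos: [0.4188, -0.1863, 0.2694]
eef_rot: [0.721, -0.692, -0.001, 0.001]
ft_force: [-1.0, 0.2, 0.7]
width: 0.0529
```

Run:
```python
from h import *
print(st()[0]["ee_pos"],yaw(),st()[0]["joint_positions"])
c=cam("wrist","w21")
np.savez("w21.npz",**{k:np.array(v) for k,v in c.items()})
```

```text
[ 0.41880112 -0.18628717  0.26938459] (np.float64(-87.64458255681215), array([-2.34604859e-03, -3.59430554e-04, -9.99997183e-01])) [-0.36766922 -0.11303615  0.64514014  1.84448323  0.06999946  1.39016602
 -1.26803245]
```

View pics/w21.png

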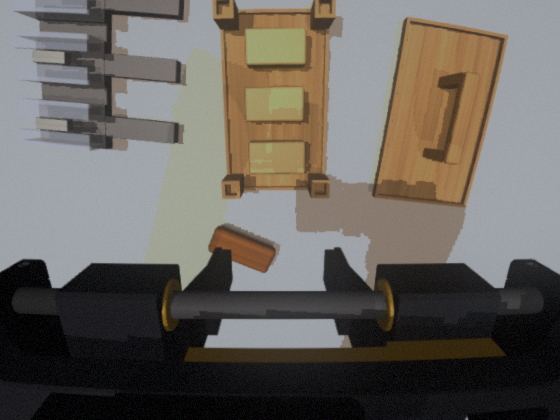

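Run:
```python
from h import *
im=cv2.imread("pics/w21.png")
t=[im[v-16:v+16,u-18:u+18] for u,v in ((226,16),(324,16),(232,187),(319,187))]
row=np.vstack([np.hstack(t[:2]),np.hstack(t[2:])])
cv2.imwrite("pics/posts.png",cv2.resize(row,None,fx=8,fy=8,interpolation=cv2.INTER_NEAREST))
cv2.imwrite("pics/utray.png",cv2.resize(im[10:215,365:515],None,fx=3,fy=3,interpolation=cv2.INTER_CUBIC))
```

```text
(no output)
```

View pics/posts.png

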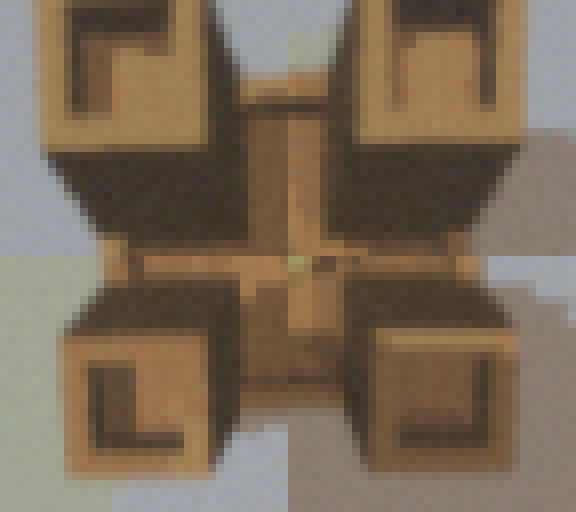

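View pics/utray.png

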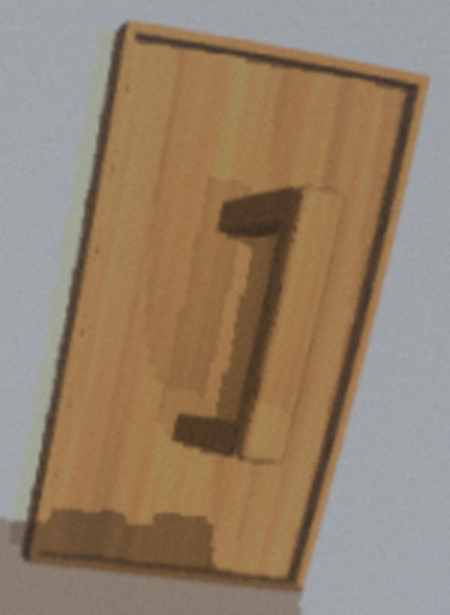

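```bash
cat > fit.py <<'E'
from h import *
def fit2(src,dst):
    src=np.array(src,float);dst=np.array(dst,float);a=src.mean(0);b=dst.mean(0)
    R2,_=R.align_vectors(np.c_[dst-b,np.zeros(len(dst))],np.c_[src-a,np.zeros(len(src))])
    M=R2.as_matrix()[:2,:2]; t=b-M@a; res=dst-(src@M.T+t)
    return np.degrees(np.arctan2(M[1,0],M[0,0])),t,res
E
python3 - <<'E'
from fit import *
z=np.load("w21.npz"); c={k:z[k] for k in z.files}
P=plane(c,[[230.8,188.8],[319.9,188.8],[223,18.],[324.7,17.6]],.056)[:,:2]*1000
print(P); print("lower",*fit2([[-99,54],[-99,-54],[88,54],[88,-54]],P))
k=np.array([[127,22],[430,75],[298,590],[25,562]])/3+[365,10]-.5
P=plane(c,k,.023)[:,:2]*1000; print("upper",*fit2([[110,65],[110,-65],[-110,-65],[-110,65]],P))
k=np.array([[302,187],[342,190],[280,462],[238,458]])/3+[365,10]-.5
P=plane(c,k,.076)[:,:2]*1000; print("bar",*fit2([[50,9],[50,-9],[-50,-9],[-50,9]],P))
E
```

```text
[[ 414.9990256  -131.32432619]
 [ 419.23910341 -238.49074268]
 [ 600.63078822 -122.34866372]
 [ 605.27179055 -229.9833517 ]]
lower 2.611728886328091 [ 515.52946389 -180.28614991] [[ 0.82737086 -0.47090353]
 [ 0.14616038  0.25049634]
 [-0.34662264 -0.0163606 ]
 [-0.6269086   0.23676779]]
upper -3.9161768354452526 [ 509.32758674 -387.4288508 ] [[-1.45156242 -0.3483617 ]
 [ 0.26192777 -0.43819313]
 [ 1.22396013  0.68617322]
 [-0.03432547  0.10038161]]
bar -3.546179160192581 [ 509.23544298 -386.09204351] [[-1.78269211 -1.35279223]
 [-0.38035471  1.33543398]
 [ 1.33508032  0.49737275]
 [ 0.8279665  -0.4800145 ]]
```

Run:
```python
from h import *
print(togo([.5085,-.3867,.15],-93.75))
```

```text
[array([204.2, -81.2, 119.3]), array([ 0.13, -0.02,  6.22])]
```

>>> apply_moves(increments=[{"xyz": [50,-20,10],"rotation": [0,0,2],"grip": 100},{"xyz": [100,-40,30],"rotation": [0,0,4],"grip": 100},{"xyz": [150,-60,70],"rotation": [0,0,6.2],"grip": 100},{"xyz": [204,-81,110],"rotation": [0.1,0,6.2],"grip": 100},{"xyz": [204,-81,119],"rotation": [0.1,0,6.2],"grip": 100}])

```text
time: 33.3
ee_pos: [0.5068, -0.3891, 0.1468]
eef_rot: [-0.684, 0.73, 0.002, -0.003]
ft_force: [-1.2, 0.5, 0.4]
width: 0.0529
```

Run:
```python
from h import *
print(st()[0]["ee_pos"],yaw(),st()[0]["joint_positions"],togo([.5085,-.3867,.058],-93.75))
c=cam("wrist","w22")
```

```text
[ 0.50684672 -0.38905879  0.14676241] (np.float64(-93.7094966573063), array([-0.005903  , -0.00105453, -0.99998202])) [ 3.94438248e-04  5.20910815e-01  7.95718799e-01  1.55758909e+00
 -3.81694473e-01  1.23036074e+00 -7.75798154e-01] [array([-2.6, -2. , 88.7]), array([ 0.33, -0.08,  0.04])]
```

View pics/w22.png

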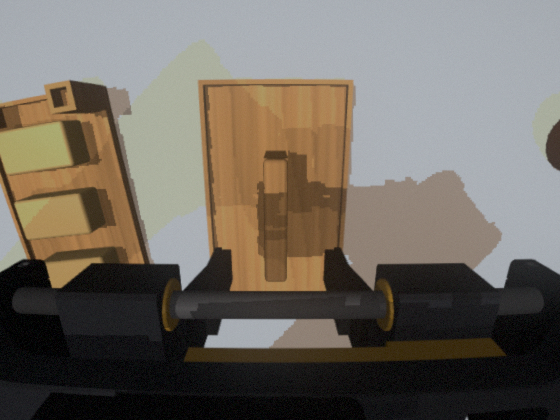

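>>> apply_moves(increments=[{"xyz": [-2.5,-2,45],"rotation": [0.3,0,0],"grip": 100},{"xyz": [-2.5,-2,75],"rotation": [0.3,0,0],"grip": 110},{"xyz": [-2.5,-2,87],"rotation": [0.3,0,0],"grip": 140},{"xyz": [-2.5,-2,88.5],"rotation": [0.3,0,0],"grip": 140},{"xyz": [-2.5,-2,88.5],"rotation": [0.3,0,0],"grip": 140}], squeeze=15)

```text
time: 33.98
ee_pos: [0.5091, -0.3862, 0.0592]
eef_rot: [-0.684, 0.729, -0.001, -0.0]
ft_force: [-0.3, -0.5, -0.1]
width: 0.0394
```

Run:
```python
from h import *
print(st()[0]["ee_pos"],yaw(),st()[0]["width"],togo([.5085,-.3867,.058],-93.75))
c=cam("wrist","w23")
```

```text
[ 0.5090701  -0.38618997  0.05921237] (np.float64(-93.67774025744176), array([ 0.00105313, -0.00145909, -0.99999838])) 0.03939973917782201 [array([0.5, 0.5, 1.2]), array([-0.07, -0.08,  0.07])]
```

View pics/w23.png

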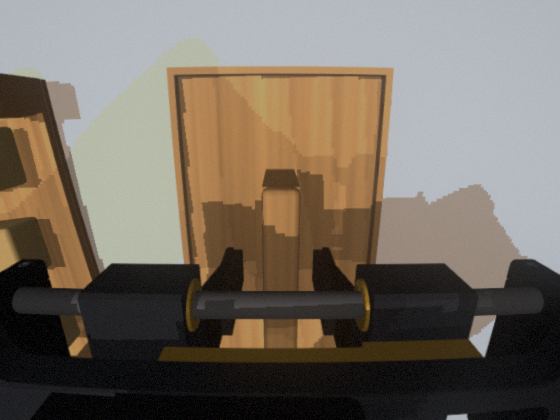

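>>> apply_moves(increments=[{"xyz": [0.5,0,1],"rotation": [0,0,0],"grip": 190},{"xyz": [0.5,0,1],"rotation": [0,0,0],"grip": 230},{"xyz": [0.5,0,1],"rotation": [0,0,0],"grip": 255},{"xyz": [0.5,0,1],"rotation": [0,0,0],"grip": 255},{"xyz": [0.5,0,1],"rotation": [0,0,0],"grip": 255}])

```text
time: 34.65
ee_pos: [0.5091, -0.3869, 0.0584]
eef_rot: [-0.684, 0.73, -0.001, -0.0]
ft_force: [-1.1, -0.2, 2.6]
width: 0.0182
```

>>> apply_moves(increments=[{"xyz": [0,0,0],"rotation": [0,0,0],"grip": 255},{"xyz": [0,0,-10],"rotation": [0,0,0],"grip": 255},{"xyz": [0,0,-30],"rotation": [0,0,0],"grip": 255},{"xyz": [0,0,-70],"rotation": [0,0,0],"grip": 255},{"xyz": [0,0,-90],"rotation": [0,0,0],"grip": 255}], squeeze=50)

```text
time: 35.28
ee_pos: [0.5095, -0.3876, 0.1515]
eef_rot: [-0.684, 0.73, -0.003, 0.0]
ft_force: [0.5, -0.3, -3.9]
width: 0.0177
```

Run:
```python
from h import *
print(st()[0]["ee_pos"],yaw(),st()[0]["width"],togo(np.array([.5155,-.1803,.16]),-87.3))
c=cam("wrist","w24"); np.savez("w24.npz",**{k:np.array(v) for k,v in c.items()}, pos=st()[0]["ee_pos"],q=st()[0]["eef_rot"])
```

```text
[ 0.50954742 -0.38756957  0.15147046] (np.float64(-93.71044235952023), array([ 0.00415883, -0.00337449, -0.99998566])) 0.01765523084951798 [array([-207.2,    7.4,   -9.2]), array([-0.24, -0.19, -6.41])]
```

View pics/w24.png

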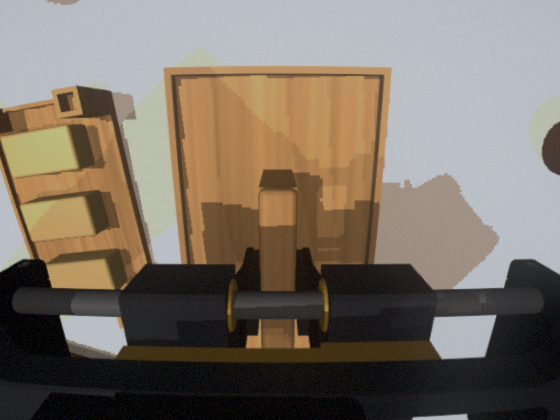

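Run:
```python
from h import *
im=cv2.imread("pics/w24.png")
cv2.imwrite("pics/c24.png",np.hstack([cv2.resize(im[55:115,150:215],None,fx=6,fy=6,interpolation=cv2.INTER_NEAREST),cv2.resize(im[55:115,345:410],None,fx=6,fy=6,interpolation=cv2.INTER_NEAREST)]))
```

```text
(no output)
```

View pics/c24.png

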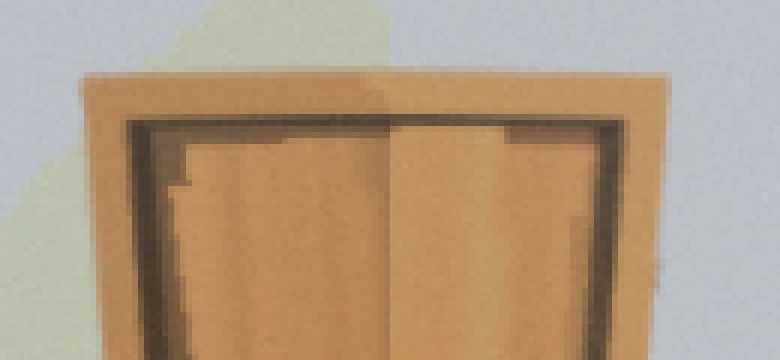

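Run:
```python
from fit import *
z=np.load("w24.npz"); c={k:z[k] for k in z.files}
Rm=R.from_quat(z["q"]); 
P=plane(c,[[163.2,67.3],[390.8,67.3],[166.7,113.7],[387.5,113.7]],float(z["pos"][2])-.0584+.023)
L=Rm.inv().apply(P-z["pos"])*1000; print("tool frame",np.round(L,1)); print(np.linalg.norm(P[0]-P[1]))
print("world yaw of edge",np.degrees(np.arctan2(*(P[0]-P[1])[[1,0]]))-90)
```

```text
tool frame [[ -63.9 -109.    35.8]
 [  64.3 -109.    36.3]
 [ -64.   -83.6   35.7]
 [  64.4  -83.5   36.2]]
0.12826332704359225
world yaw of edge -3.7354636934025365
```

Run:
```python
from h import *
im=cv2.imread("pics/w18.png")
cv2.imwrite("pics/c18.png",np.hstack([cv2.resize(im[130:190,105:170],None,fx=6,fy=6,interpolation=cv2.INTER_NEAREST),cv2.resize(im[130:190,385:450],None,fx=6,fy=6,interpolation=cv2.INTER_NEAREST)]))
im=cv2.imread("pics/w15.png")
cv2.imwrite("pics/c15.png",np.hstack([cv2.resize(im[135:195,20:85],None,fx=6,fy=6,interpolation=cv2.INTER_NEAREST),cv2.resize(im[135:195,300:365],None,fx=6,fy=6,interpolation=cv2.INTER_NEAREST)]))
```

```text
(no output)
```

View pics/c18.png

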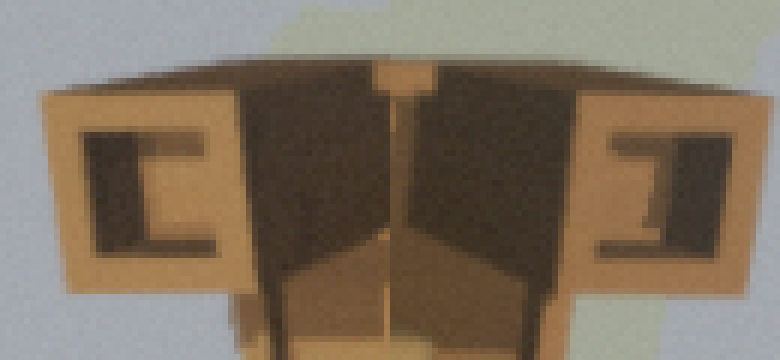

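View pics/c15.png

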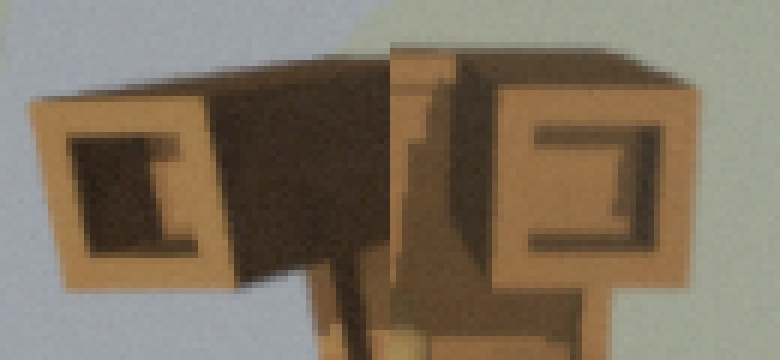

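Run:
```python
from fit import *
z=np.load("w24.npz"); 
def TT_(rv,t): 
    M=np.eye(4); M[:3,:3]=cv2.Rodrigues(rv)[0]; M[:3,3]=t; return M
wc=TT_(z["rvec"],z["tvec"]); wt=np.eye(4); wt[:3,:3]=R.from_quat(z["q"]).as_matrix(); wt[:3,3]=z["pos"]
ct=wc@wt  # tool->cam
z1=np.load("w21.npz")
p=np.array([0.41880112,-0.18628717,0.26938459]); 
def tool(p,yawd,zax):
    a=np.radians(yawd); Z=np.array(zax)/np.linalg.norm(zax); X=np.array([np.cos(a),np.sin(a),0]); X-=Z*(X@Z); X/=np.linalg.norm(X)
    M=np.eye(4); M[:3,:3]=np.c_[X,np.cross(Z,X),Z]; M[:3,3]=p; return M
def mk(T):
    wc=ct@np.linalg.inv(T); return dict(K=z["K"],D=z["D"],R=wc[:3,:3],t=wc[:3,3],C=-wc[:3,:3].T@wc[:3,3])
# check extrinsics consistency
c=mk(tool(p,-87.64458,[-2.346e-3,-3.6e-4,-1])); print("check C",c["C"],z1["C"], "rot diff",np.degrees(R.from_matrix(c["R"]@z1["R"].T).magnitude()))
def quad(o,q): return np.array(o)+np.array(q)/6-.5
sq=np.array([[-11,11],[11,11],[11,-11],[-11,-11]])
src=np.r_[sq+[-99,54],sq+[99,54]]
for nm,T,ql,ol,qr,orr in (
 ("w18",tool([0.51339021,-0.1788674,0.10407715],2.80227,[0,-.001*0,-1]),[[43,92],[238,92],[258,293],[67,293]],(105,130),[[188,94],[380,94],[358,298],[168,296]],(385,130)),
 ("w15",tool([0.57706527,-0.17275745,0.1050008],2.89722,[0,0,-1]),[[32,102],[206,97],[238,288],[65,290]],(20,135),[[107,88],[310,88],[298,288],[102,288]],(300,135))):
    P=plane(mk(T),np.r_[quad(ol,ql),quad(orr,qr)],.056)[:,:2]*1000
    a,t,res=fit2(src,P); print(nm,a,t); print(np.round(res,1).tolist(), "span",np.linalg.norm(P[:4].mean(0)-P[4:].mean(0)))
```

```text
check C [ 0.50037542 -0.18307428  0.42086881] [ 0.50066139 -0.18344036  0.42276488] rot diff 0.11197885162072682
w18 2.6541343860792432 [ 515.25637272 -178.8160192 ]
[[1.7, 0.1], [1.3, -0.2], [1.0, 0.1], [1.3, 0.3], [-1.3, -0.2], [-2.0, 0.1], [-1.2, -0.1], [-0.9, -0.1]] span 195.33153965576975
w15 2.6223805795782202 [ 516.02847987 -178.68333237]
[[2.0, -0.2], [1.4, -0.2], [1.1, 0.3], [1.4, 0.3], [-1.4, -0.4], [-1.8, -0.2], [-1.6, 0.2], [-1.1, 0.1]] span 195.05676252392794
```

Run:
```python
from h import *
print(togo(np.array([.5163,-.1794,.165]),-87.35))
```

```text
[array([-208.6,    7.2,  -12.7]), array([-0.34, -0.24, -6.36])]
```

>>> apply_moves(increments=[{"xyz": [-30,1,-13],"rotation": [-0.3,-0.2,-1.5],"grip": 255},{"xyz": [-80,3,-13],"rotation": [-0.3,-0.2,-3],"grip": 255},{"xyz": [-130,5,-13],"rotation": [-0.3,-0.2,-5],"grip": 255},{"xyz": [-180,7,-13],"rotation": [-0.3,-0.2,-6.4],"grip": 255},{"xyz": [-208,7,-13],"rotation": [-0.3,-0.2,-6.4],"grip": 255}])

```text
time: 35.95
ee_pos: [0.5164, -0.1766, 0.1647]
eef_rot: [0.725, -0.689, -0.0, -0.0]
ft_force: [0.4, -0.6, -3.2]
width: 0.0175
```

Run:
```python
from h import *
print(st()[0]["ee_pos"],yaw(),togo(np.array([.5163,-.1794,.165]),-87.35))
```

```text
[ 0.51638615 -0.1766432   0.16474804] (np.float64(-87.11133010802828), array([ 1.38047222e-04,  8.32952649e-04, -9.99999644e-01])) [array([ 2.7,  0.2, -0.3]), array([-0.01,  0.05,  0.24])]
```

>>> apply_moves(increments=[{"xyz": [2.7,0,20],"rotation": [0,0,0.2],"grip": 255},{"xyz": [2.7,0,36],"rotation": [0,0,0.2],"grip": 255},{"xyz": [2.7,0,43],"rotation": [0,0,0.2],"grip": 255},{"xyz": [2.7,0,43],"rotation": [0,0,0.2],"grip": 255}])

```text
time: 36.45
ee_pos: [0.5161, -0.1799, 0.1213]
eef_rot: [0.723, -0.691, -0.001, 0.0]
ft_force: [0.3, 0.4, -3.5]
width: 0.0173
```

Run:
```python
from h import *
print(st()[0]["ee_pos"],yaw(),togo(np.array([.5163,-.1794,.1204]),-87.35))
c=cam("top"); crop(c["img"],330,180,510,345,4,"t25c"); c=cam("scene"); crop(c["img"],150,90,330,250,4,"s25c"); cam("wrist","w25")
```

```text
[ 0.51609792 -0.17988571  0.12131279] (np.float64(-87.37289121117952), array([-9.52828437e-04,  4.95259352e-04, -9.99999423e-01])) [array([-0.5, -0.2,  0.9]), array([ 0.05,  0.03, -0.02])]
```

View pics/s25c.png

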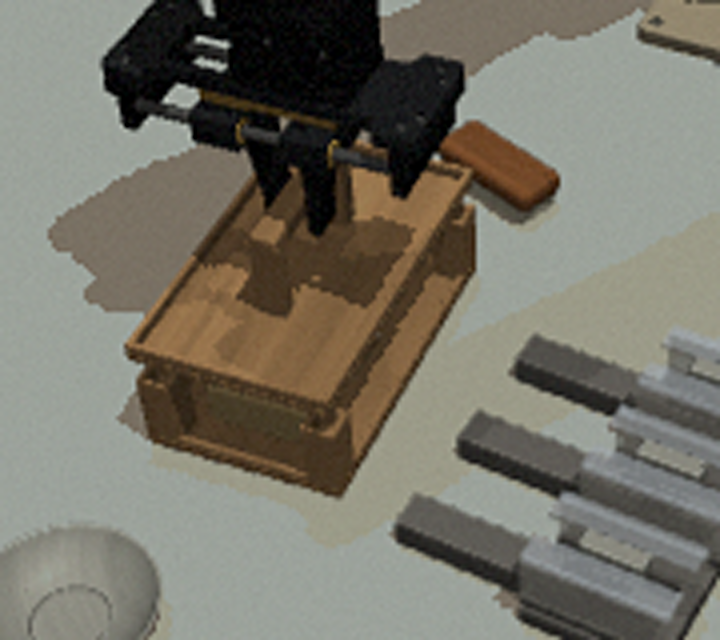

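View pics/w25.png

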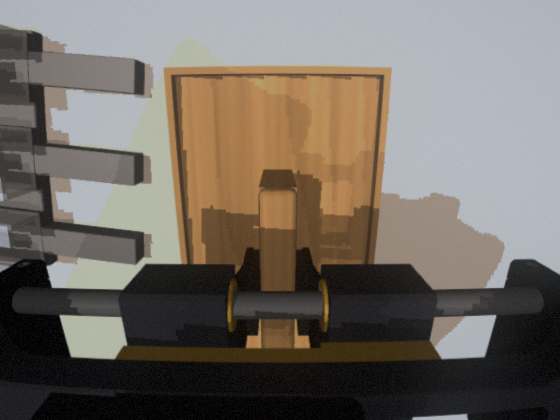

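>>> apply_moves(increments=[{"xyz": [-0.5,0,3],"rotation": [0,0,0],"grip": 255},{"xyz": [-0.5,0,6],"rotation": [0,0,0],"grip": 255},{"xyz": [-0.5,0,8],"rotation": [0,0,0],"grip": 255}])

```text
time: 36.98
ee_pos: [0.5167, -0.1792, 0.114]
eef_rot: [0.723, -0.691, 0.0, -0.0]
ft_force: [0.4, -0.2, -4.9]
width: 0.0173
```

>>> apply_moves(increments=[{"xyz": [0,0,2],"rotation": [0,0,0],"grip": 255},{"xyz": [0,0,4],"rotation": [0,0,0],"grip": 255}])

```text
time: 37.22
ee_pos: [0.5167, -0.1792, 0.1099]
eef_rot: [0.723, -0.69, 0.0, -0.0]
ft_force: [0.2, -0.4, -2.7]
width: 0.0172
```

Lugs are 4 mm in with no contact force. On down.

>>> apply_moves(increments=[{"xyz": [0,0,2],"rotation": [0,0,0],"grip": 255},{"xyz": [0,0,4],"rotation": [0,0,0],"grip": 255},{"xyz": [0,0,5.5],"rotation": [0,0,0],"grip": 255},{"xyz": [0,0,6],"rotation": [0,0,0],"grip": 255}])

```text
time: 37.72
ee_pos: [0.5167, -0.1791, 0.1043]
eef_rot: [0.723, -0.691, -0.0, -0.001]
ft_force: [-3.9, 1.4, 8.3]
width: 0.0172
```

>>> apply_moves(increments=[{"xyz": [0,0,0],"rotation": [0,0,0],"grip": 180},{"xyz": [0,0,0],"rotation": [0,0,0],"grip": 140},{"xyz": [0,0,0],"rotation": [0,0,0],"grip": 130},{"xyz": [0,0,-30],"rotation": [0,0,0],"grip": 130},{"xyz": [0,0,-80],"rotation": [0,0,0],"grip": 130}])

```text
time: 38.35
ee_pos: [0.5158, -0.1789, 0.1841]
eef_rot: [0.723, -0.691, -0.001, 0.001]
ft_force: [1.7, 0.5, 0.6]
width: 0.0422
```

>>> apply_moves(increments=[{"xyz": [-40,0,-60],"rotation": [0,0,0],"grip": 130},{"xyz": [-90,10,-100],"rotation": [0,0,0],"grip": 130},{"xyz": [-150,20,-110],"rotation": [0,0,0],"grip": 130},{"xyz": [-200,40,-110],"rotation": [0,0,0],"grip": 130},{"xyz": [-250,60,-110],"rotation": [0,0,0],"grip": 130}])

```text
time: 38.98
ee_pos: [0.4436, 0.0701, 0.295]
eef_rot: [0.724, -0.69, -0.001, -0.0]
ft_force: [0.7, 1.3, -0.2]
width: 0.0429
```

Run:
```python
from h import *
print(st()[0]["ee_pos"],st()[0]["time"])
c=cam("top","t26"); crop(c["img"],90,170,510,345,1.9,"t26c"); W=cloud(c)
im=c["img"].astype(int); 
Z=W[...,2]; 
m=np.zeros(Z.shape,np.uint8); m[185:295,335:415]=(Z[185:295,335:415]>.05)
cs,_=cv2.findContours(m,cv2.RETR_EXTERNAL,cv2.CHAIN_APPROX_NONE);k=max(cs,key=cv2.contourArea)
print(cv2.minAreaRect((plane(c,k.reshape(-1,2),.069)[:,:2]*1000).astype(np.float32)))
sel=(Z[185:295,335:415]>.05)
b=W[185:295,335:415][sel]; print("board z pct",np.percentile(b[:,2],[5,25,50,75,95,99]))
bb=b[b[:,2]<.08]; A=np.c_[bb[:,:2]-bb[:,:2].mean(0),np.ones(len(bb))]; print("plane tilt",np.linalg.lstsq(A,bb[:,2],rcond=None)[0])
c=cam("scene","s26"); crop(c["img"],150,90,330,250,4,"s26c")
```

```text
[0.44359446 0.07005323 0.29500835] 38.975
((517.2813110351562, -175.797607421875), (220.5936737060547, 133.20806884765625), 2.7270727157592773)
board z pct [0.05837445 0.06063919 0.06238569 0.064832   0.12108534 0.124928  ]
plane tilt [0.00138224 0.0007049  0.06268667]
```

View pics/s26c.png

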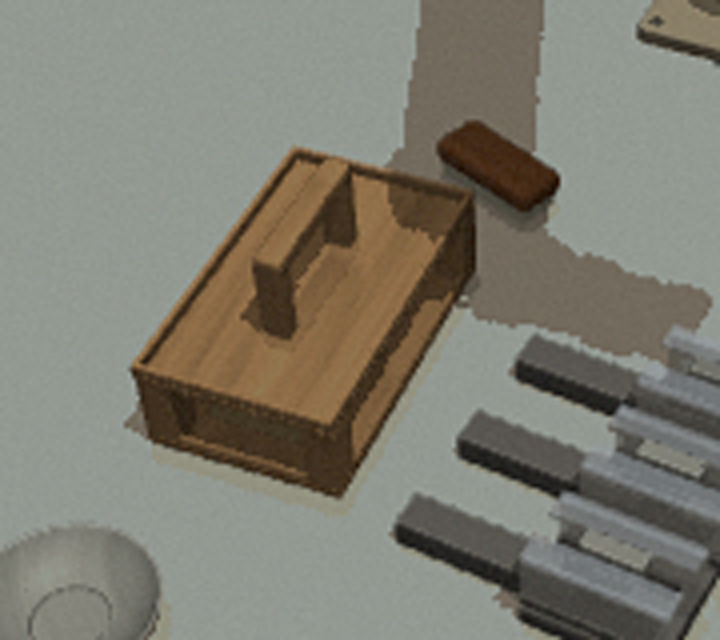

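View pics/t26.png

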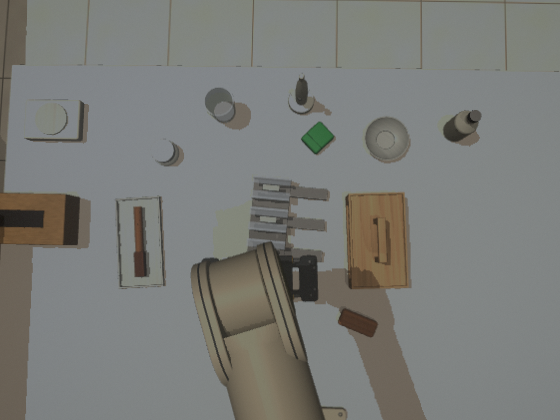

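Run:
```python
from h import *
c=cam("top"); W=cloud(c); print("grip",W[262,139],"rod",W[222,139])
print(r.close_job())
```

```text
grip [0.45235076 0.38948836 0.02643979] rod [0.54887923 0.39347905 0.0261505 ]
the job is handed in; nothing more can be done
None
```

I finished the job and handed it in at about 39 s of the 210 s allowed. I pushed all three soaps out with the dowel, laid the dowel back in its dish, set the soaps side by side in the lower tray, and then seated the upper tray on it.

**Soaps:** The pushes read about 10 N and no soap was touched while in its tube. The last clear view, just before the upper tray went on, showed three soaps lying flat and apart, same side up. A pixel check meant to measure them there caught the tray instead, so that placement rests on the pictures. One soap was pressed down with about 23 N as I set it, under the 40 N limit.

**Dowel:** Its grip and rod tops both measured 26 mm high at the end. That is right for it lying flat in the dish.

**Upper tray:** The lugs went in without resistance. The gripper stopped within 0.1 mm of the height worked out for full seating. Afterwards the board top measured 61–63 mm (61 mm expected) and was level within about 0.1°.

**Disagreements:** The top and wrist cameras differed by up to 3 mm on where the trays were. The wrist view also read lengths about 1.3% short. I weighted the wrist readings and allowed for the difference, and the lugs fitted.

I saw no sign that the dowel or upper tray was knocked aside. The bystander objects look unmoved in the last pictures, and the arm was clear of everything at hand-in.

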